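# Clamp a gas-purifier cartridge in its ratchet holder

## Robot

A 6-joint arm with a two-finger parallel gripper is mounted at the origin on the work surface. World frame = base frame: x ahead of the robot, y to its left, z up, the work surface at z = 0. Lengths are in mm, angles in rad, forces in N, time in s.
With the tool pointing down it reaches from about 400 to 825 mm from the base axis. Payload 7 kg.
Tool frame: the origin (TCP) lies midway between the tips of the shut fingers; the grasp point (between the pads) lies 19 mm behind it; y points along the fingers, z is the direction in which the jaws open and shut, and the axes are right-handed (so a half turn about y gives the same grasp; the last joint's range is limited). The gripper opens to 85 mm and grips with 20 to 120 N. Pads are 22 mm wide; open, the fingers measure 114 mm over their backs; the gripper's body (76 mm by 85 mm) begins 54 mm behind the grasp point. The pads swing forward as they close: fully open they stand 13 mm farther back than shut.
Start: joints at [-0.848, 0.359, 0.012, 0, -1.224, -0.288], TCP at [284.301, -612.183, 231.302] pointing down, gripper open.
Joint ranges: [-3.07, 3.07], [-1.43, 2.12], [-1.02, 1.25], [-3.03, 1.67], [-3.05, -0], [-3.03, 3.03]. Speed limits (rad/s): [2.39, 2.39, 3.01, 3.14, 3.14, 3.14].

## Interface

Orientations are given as a unit quaternion [w, x, y, z].
In Python, from rig import robot gives the robot as it stands. The module is installed in compiled form; this text tells all that it offers.
- The arm moves only by the shell command python3 -m crank 'ROWS' [OPENING]. ROWS is JSON, a list that holds one entry, the list of rows, each a list of 4 numbers: the shift along the tool's x, y, z in mm, then the turn about the tool's y in degrees. A call has 1 to 10 rows; each row is the pose to reach, as a shift and turn from the pose commanded when the call began, along the tool's axes at that moment; what a row does not reach only later rows make up. A row lasts 1/10 s, in which the tool goes at most 50 mm and 8.59 degrees, less where a joint would pass 70% of its speed; a pose out of reach is approached as far as the arm can. A call with a gripper value outside its range is refused whole. OPENING is the opening, from 0 (shut) to 1 (fully open), set as the call begins (- or left out, the last holds). The fingers move at their own pace and stop on an object; the grip force is fixed at half the most. Time passes only in rows, so rows that repeat a pose let the fingers close. It gives the time, the measured TCP pose, the force and the opening at its end, in the units of the state.
- robot.state(): the state, without advancing time (a new reading comes with each control period).
- robot.grab_frame(name): name is "scene" or "top"; returns the picture (384x512x3 uint8, red, green, blue); there is no depth.
- robot.calibration(name): a dict with "vertical_fov" (degrees; the focal length in pixels is half the picture's height over the tangent of half this angle, whatever the lens; pixels are square), "cx", "cy" (the principal point, pixels), "world_from_camera" (4x4, takes a point from camera to world coordinates). Camera axes: x right, y down, z forward; pixel columns grow to the right and rows downward; lengths in mm; the calibration is good to about 2 mm. A picture is of the moment at which its call begins. calibration takes no time and is no camera call.
- robot.hand_in(): hands the job in, once; it reports no verdict.
The state is a dict: "clock": time; "joints": joint angles; "qd": joint speeds; "joint_efforts": joint torques, N m; "eef_pos": TCP position; "orientation": TCP orientation; "force": force on the tool from outside, world axes, zero at the start; "torque": the same for the moment, N m; "opening": opening from 0.0 (shut) to 1.0 (fully open).
Only numpy, scipy, OpenCV 4.12 (cv2) and the standard library are available. Lean on these libraries where they do the work, as an engineer would, in place of code of your own. Each camera call takes 0.05 s, during which the arm holds its last target.

## Task

Lay the long gas-purifier cartridge in the two V-blocks of the bench holder and let go of it, then work the holder's ratchet lever back and forth until the sealing noses grip the cartridge at both ends, and give it two or three more clicks past that first grip, no more, so that the seals are tight but not crushed. Swing the lever fully back to its rest at the end, and leave the shorter cartridge and the wrench where they lie.

Things in the scene. Friction and masses are not known exactly. Their poses are not given: they have to be found in the camera images.
- cartridge: The long gas-purifier cartridge, loose, about 0.36 kg: aluminium tube 34 mm in diameter, a hexagonal steel cap (40 mm across flats, 18 mm long) on each end, 160 mm long overall, 124 mm of plain tube between the caps. Origin at its centre, y axis along the tube. It starts lying on a cap flat, tube axis 20 mm above the bench. Either end may go either way.
- spare: A shorter cartridge of the same diameter, 104 mm long, not wanted: leave it. Origin at its centre, y axis along the tube.
- holder: Cartridge holder screwed to the bench: base 110 x 410 x 12 mm. Origin on the bench under the clamp axis, which runs along its y, 60 mm up, from the grey ratchet head (96 x 96 mm, 78 mm tall, centred at y = -130 mm) to the tailstock (about y = +190 mm), a block with a fixed rubber nose, locked somewhere in a 14 mm range. x points away from the lever side. Guide rods at x = +-42 mm, tops 32 mm up.
- cradle (a point): Middle of the cradle, on the clamp axis 60 mm above the bench (axes as the holder): where the cartridge's centre belongs. The white 45-degree V-blocks stand 30 mm either side along y, 8 mm thick, 62 mm wide, tops 61 mm up; the 52 mm between them are free down to the base. A centred cartridge has 7 mm to the sprung nose and 7 to 21 mm to the tailstock's.
- nose: Sprung rubber-tipped nose, 24 mm in diameter, on the clamp axis; origin 26 mm behind its tip, y axis towards the cartridge. The ratchet drives its carriage 4.7 mm a click. It pushes the cartridge up to the tailstock; then the nose stays and its spring is pressed, about 35 N more per click. Well clamped it presses with 30 to 112 N; above 140 N the seals are spoilt.
- lever_pivot (a point): On the vertical axis of the ratchet wheel and lever, 98 mm above the bench. The wheel has 20 teeth, one click per 0.314 rad. From rest the lever picks the wheel up after about 0.06 rad; the clicks follow 0.314, 0.628, 0.942 and 1.257 rad after that, so a full stroke is four clicks. On the way back the pawl holds the wheel at the last click reached.
- lever_knob (a point): Middle of the upright grey cylindrical knob at the lever's end, 128 mm above the bench, 130 mm from the pivot: 22 mm in diameter, from 103 to 153 mm above the bench. The lever bar below it is 20 mm wide, its top 103 mm up. Pushing it takes 0.5 to 2.5 N while the carriage runs free, then about 4 N more for each click past the first grip of the noses.
- lever (a joint): Angle of the lever, rad: 0 at its rest stop, 1.40 at the far stop; growing = clockwise seen from above = clamping stroke. At 0.70 the lever points along the holder's -x; from rest the knob moves towards the holder's +y (cradle) side. It stays where it is left.
- wrench: Open-ended wrench, 150 mm long, lying on the bench; leave it.
Mind the look-alikes: they are no part of the job. What is shaped like the cartridge but brown, pink or turquoise is not meant.

How it is judged:
By the outcome, as a careful person would: the job done as asked, in the order asked, and still so for the second after the job is handed in, with the robot touching nothing.
It also fails if it takes over 72 s, if anything falls off the work surface, if the arm or the gripper's body presses on something with over 40 N, if the wrist force passes 120 N, or if a joint passes its speed limit or range.

## Working session

There is one attempt and no reset: what is moved stays moved. The work goes in short steps, Python scripts to look and compute and a shell command to move; the robot and the scene stay as the last step left them, time stands still between calls to the robot, and variables do not carry over. Pictures are saved under pics/ and viewed, and the job is handed in when it is done.

```bash
mkdir -p pics; python3 - <<'E'
from rig import robot
import cv2
for n in("scene","top"):
    f=robot.grab_frame(n);cv2.imwrite(f"pics/{n}0.png",f[:,:,::-1]);c=robot.calibration(n);print(n,c)
print(robot.state())
E
```

```text
scene {'vertical_fov': 49.144000550535324, 'cx': 257.72414827850747, 'cy': 195.15489775949834, 'world_from_camera': array([[-3.89481455e-01,  7.83341346e-01, -4.84438368e-01,
         1.12549112e+03],
       [ 9.20893969e-01,  3.22022754e-01, -2.19671671e-01,
         1.29883568e+02],
       [-1.60777254e-02, -5.31674414e-01, -8.46796212e-01,
         1.26774770e+03],
       [ 0.00000000e+00,  0.00000000e+00,  0.00000000e+00,
         1.00000000e+00]])}
top {'vertical_fov': 43.01652988120195, 'cx': 253.56438812034582, 'cy': 190.35967133441696, 'world_from_camera': array([[-1.03663083e-02, -9.96843652e-01,  7.87100602e-02,
         3.66289883e+02],
       [-9.99945294e-01,  1.04440127e-02,  5.75612792e-04,
        -1.66096758e+02],
       [-1.39584483e-03, -7.86997874e-02, -9.96897384e-01,
         1.70998793e+03],
       [ 0.00000000e+00,  0.00000000e+00,  0.00000000e+00,
         1.00000000e+00]])}
{'clock': 0.1, 'joints': array([-8.47867291e-01,  3.59336556e-01,  1.11076109e-02, -3.04961545e-04,
       -1.22411240e+00, -2.88114948e-01]), 'qd': array([-0.00021412, -0.00265901,  0.00235269, -0.00022482, -0.00071169,
       -0.00170263]), 'joint_efforts': array([-2.58866610e-03, -5.84764123e+01,  2.94109869e+01,  6.95445836e+00,
       -3.13301702e-03,  1.18072523e-05]), 'eef_pos': array([ 284.12244391, -611.78656395,  230.42559565]), 'orientation': array([ 0.69099623, -0.6899422 , -0.1523101 ,  0.15266176]), 'force': array([0.21188696, 0.1491724 , 0.16442558]), 'torque': array([-0.01541302,  0.00148682,  0.0028578 ]), 'opening': 1.0007833387200231}
```

View pics/scene0.png

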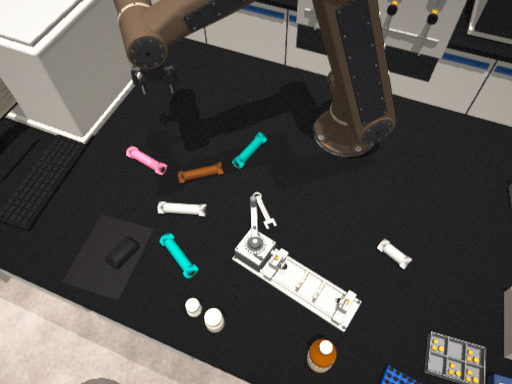

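View pics/top0.png

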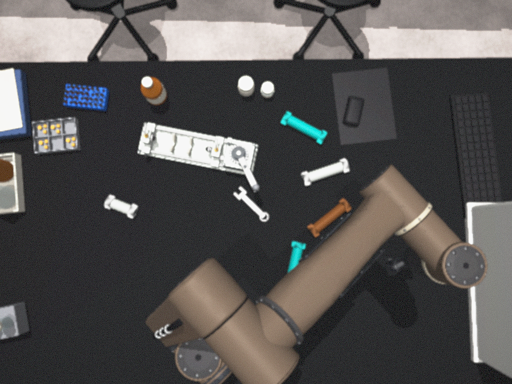

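Shaped like the cartridge: white at scene (182,209) / top (326,172), which is long and aluminium-white, so it fits. White at scene (394,254) / top (121,206) is short, so it is the spare. The pink (146,160), brown (200,173) and turquoise (250,150), (178,255) ones are look-alikes. I'll confirm with enlarged crops.

```bash
cat > h.py <<'E'
import numpy as np,cv2
from rig import robot
def cam(n):
    c=robot.calibration(n);f=192/np.tan(np.radians(c["vertical_fov"]/2));return f,c["cx"],c["cy"],np.array(c["world_from_camera"])
def ray(n,u,v):
    f,cx,cy,T=cam(n);return T[:3,3],T[:3,:3]@np.array([(u-cx)/f,(v-cy)/f,1])
def atz(n,u,v,z):
    o,d=ray(n,u,v);return o+d*(z-o[2])/d[2]
def proj(n,p):
    f,cx,cy,T=cam(n);q=T[:3,:3].T@(np.array(p)-T[:3,3]);return np.array([cx+f*q[0]/q[2],cy+f*q[1]/q[2]])
def crop(n,x,y,w,h,s,name,img=None):
    f=robot.grab_frame(n) if img is None else img
    c=cv2.resize(f[y:y+h,x:x+w],None,fx=s,fy=s,interpolation=cv2.INTER_CUBIC);cv2.imwrite(f"pics/{name}.png",c[:,:,::-1])
E
python3 - <<'E'
import cv2
from h import crop
s=cv2.imread("pics/scene0.png")[:,:,::-1];t=cv2.imread("pics/top0.png")[:,:,::-1]
crop("top",130,110,133,100,6,"ct1",t)
crop("scene",225,185,145,148,4,"cs1",s)
import numpy as np
a=cv2.resize(t[145:200,290:360],None,fx=8,fy=8,interpolation=cv2.INTER_CUBIC);cv2.imwrite("pics/ct2.png",a[:,:,::-1])
a=cv2.resize(s[190:230,145:220],None,fx=8,fy=8,interpolation=cv2.INTER_CUBIC);cv2.imwrite("pics/cs2.png",a[:,:,::-1])
E
```

```text
(no output)
```

View pics/ct1.png

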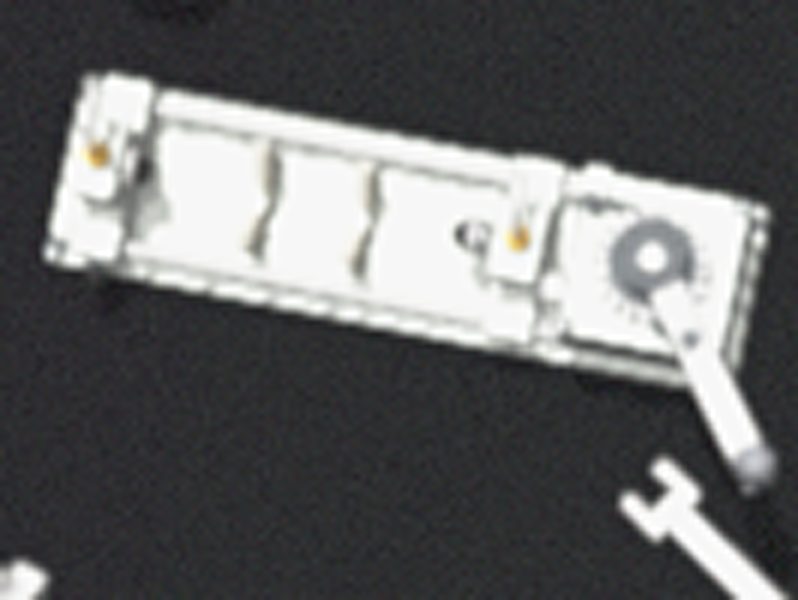

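View pics/cs1.png

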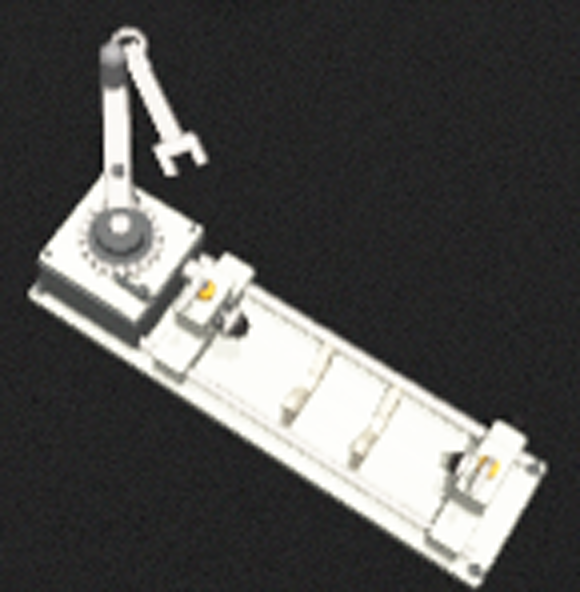

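View pics/ct2.png

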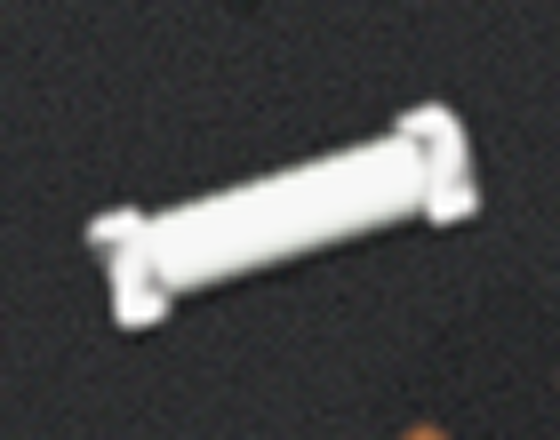

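View pics/cs2.png

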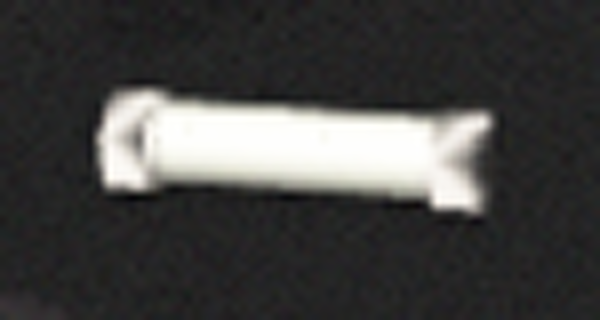

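The crops confirm it: the white tube with hexagonal caps, about 160 mm long, at top (326,172) / scene (182,209) is the cartridge. In the top view the holder has its ratchet head at (238,152), its V-blocks at (174,144) and (191,147), and its knob at (256,188). Next I'll fit poses using both views.

```bash
cat > fit.py <<'E'
from h import *
from scipy.optimize import least_squares
px=lambda u,v,s,ox,oy:np.array([(u+.5)/s-.5+ox,(v+.5)/s-.5+oy])
T=lambda u,v:px(u,v,6,130,110)
S=lambda u,v:px(u,v,4,225,185)
a=.7
kn=np.array([-130*np.cos(a),-130-130*np.sin(a)])
F=[("top",T(757,462),(*kn,153)),("scene",S(113,50),(*kn,153)),
("top",T(651,258),(0,-130,112)),("scene",S(119,222),(0,-130,112)),
("top",T(88,76),(55,None,12)),("top",T(46,260),(-55,None,12)),("scene",S(476,582),(55,None,6)),("scene",S(546,465),(-55,None,12)),
("top",T(263,200),(0,30,55)),("top",T(370,222),(0,-30,55)),
]
def w(p,q): c,s=np.cos(p[2]),np.sin(p[2]);return np.array([p[0]+c*q[0]-s*q[1],p[1]+s*q[0]+c*q[1],q[2]])
def res(p):
    r=[]
    for n,uv,q in F:
        q=(q[0],p[3] if q[1] is None else q[1],q[2]); r+=list(proj(n,w(p,q))-uv)
    return r
if __name__=="__main__":
    s=least_squares(res,[620,0,-.17,215],loss="soft_l1");print(s.x)
    print(np.round(np.reshape(res(s.x),(-1,2)),1))
    p=s.x
    for n in("scene","top"):
        img=cv2.imread(f"pics/{n}0.png");k=4 if n=="scene" else 6
        ox,oy,ww,hh=(225,185,145,148) if n=="scene" else (130,110,133,100)
        im=cv2.resize(img[oy:oy+hh,ox:ox+ww],None,fx=k,fy=k,interpolation=cv2.INTER_CUBIC)
        def L(*qs):
            P=[(proj(n,w(p,q))-[ox,oy]+.5)*k for q in qs]
            cv2.polylines(im,[np.int32(P)],False,(0,0,255),1)
        L((-55,p[3],12),(55,p[3],12),(55,p[3]-410,12),(-55,p[3]-410,12),(-55,p[3],12))
        L((-48,-82,78),(48,-82,78),(48,-178,78),(-48,-178,78),(-48,-82,78))
        for y in(26,34,-26,-34): L((-31,y,61),(-15,y,61),(0,y,40),(15,y,61),(31,y,61))
        L((0,-130,98),(*kn,98));L((*kn,103),(*kn,153));L((0,-80,60),(0,80,60))
        cv2.imwrite(f"pics/ov_{n}.png",im)
E
python3 fit.py
```

```text
[ 6.44929689e+02  1.70693409e+01 -2.10928531e-01  2.18509375e+02]
[[-0.4 -0.5]
 [-0.5  0.6]
 [-1.6  0.2]
 [ 1.8  0.9]
 [-0.1  0.4]
 [ 0.1 -0. ]
 [-0.5  1.6]
 [-0.  -0. ]
 [18.1  3.3]
 [17.3  3.1]]
```

```bash
cat > cart.py <<'E'
from h import *
# segment cartridge in both views; fit centre+yaw by min-area of silhouette, z=20
from scipy.optimize import least_squares
s=cv2.imread("pics/scene0.png");t=cv2.imread("pics/top0.png")
obs={}
for n,im,(x,y,w,h) in(("top",t,(295,150,60,42)),("scene",s,(150,195,64,28))):
    g=im.min(axis=2)[y:y+h,x:x+w];m=(g>110).astype(np.uint8)
    k,l,st,c=cv2.connectedComponentsWithStats(m);i=1+np.argmax(st[1:,4])
    P=np.argwhere(l==i)[:,::-1]+[x,y];print(n,len(P),P.min(0),P.max(0))
    obs[n]=P
# model: sample of cartridge surface points, compare convex hull
def model(c,yaw):
    out=[]
    for y in(-80,-62,62,80):
        for k in range(6):
            th=np.radians(60*k+30);r=40/np.sqrt(3)
            # flat down: vertices at 60k (hex with flat at bottom -> vertices at 0,60..)
            th=np.radians(60*k);out.append((r*np.cos(th),y,20+r*np.sin(th)))
    out=np.array(out);cc,ss=np.cos(yaw),np.sin(yaw)
    return np.c_[c[0]+cc*out[:,0]-ss*out[:,1],c[1]+ss*out[:,0]+cc*out[:,1],out[:,2]]
def ext(P,n):
    r=[]
    for a in np.linspace(0,2*np.pi,24,endpoint=False):
        r.append((P@[np.cos(a),np.sin(a)]).max())
    return np.array(r)
def res(p):
    M=model(p[:2],p[2]);r=[]
    for n in obs:
        U=np.array([proj(n,q) for q in M]);r+=list(ext(U,n)-ext(obs[n],n)-0.3)
    return r
b=min((least_squares(res,[580,-280,y]) for y in(-1,-.3,.3,1,1.6,-1.6)),key=lambda s:s.cost)
print(b.x,b.cost);r=np.array(b.fun);print(np.round(r[:24],1),np.round(r[24:],1))
E
python3 cart.py
```

```text
top 557 [301 158] [349 185]
scene 506 [157 201] [205 216]Traceback (most recent call last):
  File "cart.py", line 31, in <module>
    b=min((least_squares(res,[580,-280,y]) for y in(-1,-.3,.3,1,1.6,-1.6)),key=lambda s:s.cost)
  File "cart.py", line 31, in <genexpr>
    b=min((least_squares(res,[580,-280,y]) for y in(-1,-.3,.3,1,1.6,-1.6)),key=lambda s:s.cost)
           ~~~~~~~~~~~~~^^^^^^^^^^^^^^^^^^
    return func(*args, **kwargs)
    result = trf(vector_fun.fun, vector_fun.jac, x0, f0, J0, lb, ub, ftol, xtol,
                 gtol, max_nfev, x_scale, loss_function, tr_solver,
                 tr_options.copy(), verbose, callback=callback_wrapped)
    return trf_no_bounds(
        fun, jac, x0, f0, J0, ftol, xtol, gtol, max_nfev, x_scale,
        loss_function, tr_solver, tr_options, verbose, callback=callback)
    J = jac(x)
    self._update_jac()
    ~~~~~~~~~~~~~~~~^^
    self.J = self.jac_wrapped(xp_copy(self.x), f0=self.f)
             ~~~~~~~~~~~~~~~~^^^^^^^^^^^^^^^^^^^^^^^^^^^^
    J, dct = approx_derivative(
             ~~~~~~~~~~~~~~~~~^
        self.fun,
        ^^^^^^
[... 583 characters left out ...]
^^^^^^^^^^^^^^^^^^^^
    return np.atleast_1d(self.fun(x))
                         ~~~~~~~~^^^
    return self.f(x, *self.args, **self.kwargs)
           ~~~~~~^^^^^^^^^^^^^^^^^^^^^^^^^^^^^^
  File "cart.py", line 29, in res
    U=np.array([proj(n,q) for q in M]);r+=list(ext(U,n)-ext(obs[n],n)-0.3)
                ~~~~^^^^^
  File "h.py", line 10, in proj
    f,cx,cy,T=cam(n);q=T[:3,:3].T@(np.array(p)-T[:3,3]);return np.array([cx+f*q[0]/q[2],cy+f*q[1]/q[2]])
              ~~~^^^
  File "h.py", line 4, in cam
    c=robot.calibration(n);f=192/np.tan(np.radians(c["vertical_fov"]/2));return f,c["cx"],c["cy"],np.array(c["world_from_camera"])
ValueError: time passes only in moves, steps and waits
```

View pics/ov_top.png

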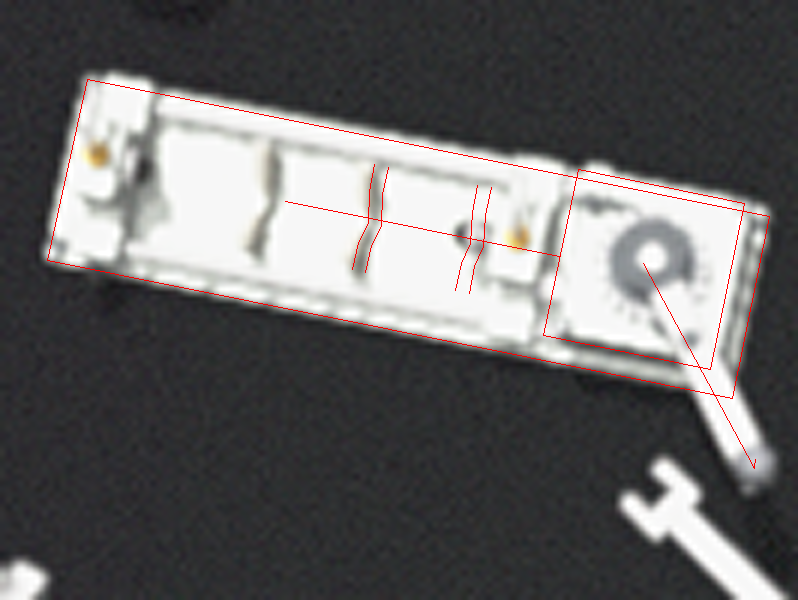

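View pics/ov_scene.png

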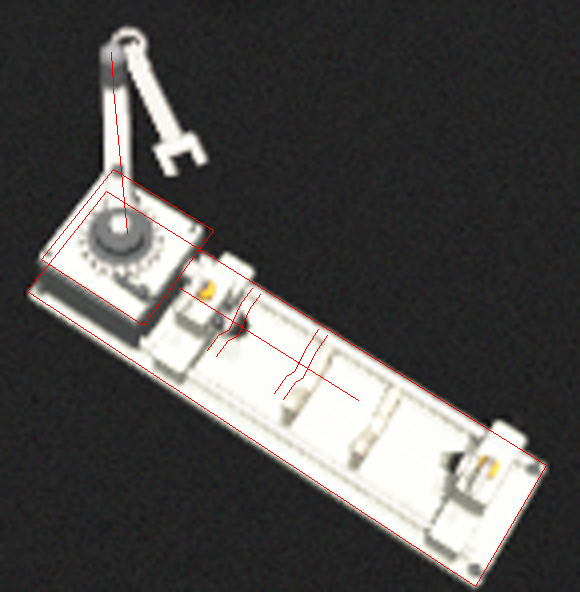

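The base and head fit well. The cradle is not at the holder's y=0: the V-blocks show about 60 mm farther along +y. I'll view bright-stretched crops and refit with the pivot and cradle offsets free.

```bash
python3 - <<'E'
from rig import robot
import pickle,numpy as np,cv2
d={}
for n in("scene","top"):
    c=robot.calibration(n);d[n]=(192/np.tan(np.radians(c["vertical_fov"]/2)),c["cx"],c["cy"],np.array(c["world_from_camera"]))
pickle.dump(d,open("cal.pkl","wb"))
s=open("h.py").read()
i=s.index("def cam");j=s.index("def ray")
open("h.py","w").write(s[:i]+'import pickle\nCAL=pickle.load(open("cal.pkl","rb"))\ndef cam(n): return CAL[n]\n'+s[j:])
for n,(x,y,w,h,k) in {"top":(135,118,130,75,6),"scene":(228,190,137,140,4)}.items():
    im=cv2.imread(f"pics/{n}0.png")[y:y+h,x:x+w].astype(float)
    im=255*np.clip(im/255,0,1)**4
    cv2.imwrite(f"pics/br_{n}.png",cv2.resize(im.astype(np.uint8),None,fx=k,fy=k,interpolation=cv2.INTER_CUBIC))
E
python3 cart.py
```

```text
top 557 [301 158] [349 185]
scene 506 [157 201] [205 216]
[ 562.43762575 -415.08254611   -2.82057765] 5.58969665696649
[-0.5 -0.3 -0.2 -0.1 -0.3 -0.6  0.1 -0.1 -0.3 -0.5 -0.8 -0.6 -0.5 -0.4
 -0.4 -0.4 -0.7 -1.  -0.4 -0.6 -0.7 -0.8 -0.9 -0.5] [ 0.5  0.5  0.4  0.2  0.  -0.2 -0.3  0.2  0.6  0.9  0.7  0.  -0.2 -0.4
  0.2  0.6  0.5 -0.1 -0.8 -0.5 -0.3 -0.2  0.   0.2]
```

View pics/br_top.png

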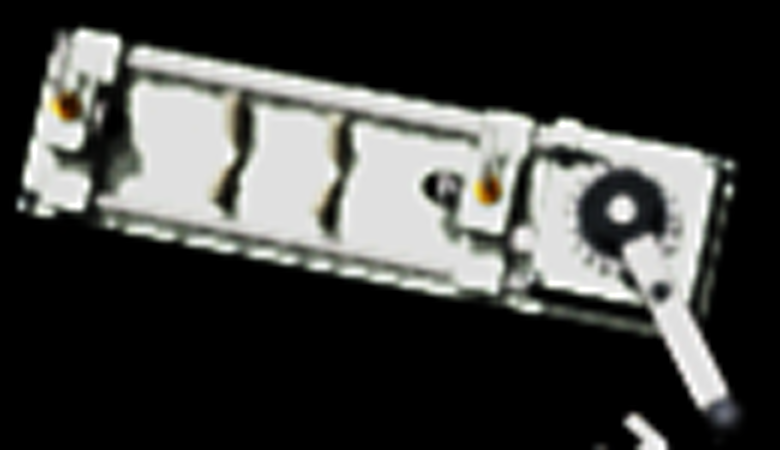

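View pics/br_scene.png

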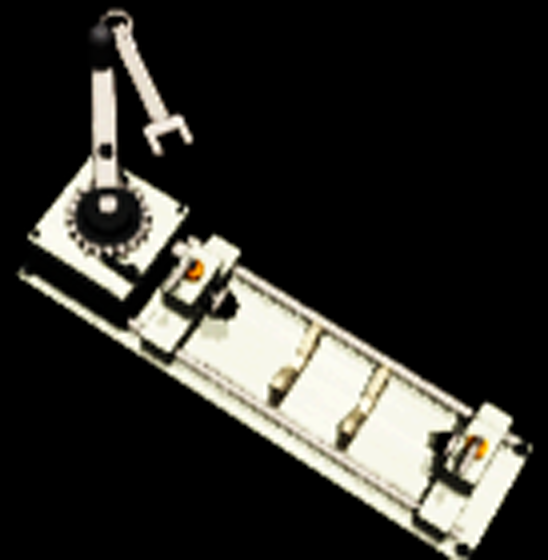

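```bash
cat > fit2.py <<'E'
from h import *
from scipy.optimize import least_squares
px=lambda u,v,s,ox,oy:np.array([(u+.5)/s-.5+ox,(v+.5)/s-.5+oy])
T=lambda u,v:px(u,v,6,135,118)
S=lambda u,v:px(u,v,4,228,190)
# p: x,y,yaw, ybase_end, pivot_y, wheel z, cradle y, lever
def feats(p):
    b,py,wz,cy,a=p[3:8]
    k=(-130*np.cos(.7-a),py-130*np.sin(.7-a))
    return [("top",T(722,408),(*k,153)),("scene",S(102,32),(*k,153)),
 ("top",T(622,210),(0,py,wz)),("scene",S(107,206),(0,py,wz)),
 ("top",T(717,152),(48,-178,78)),("top",T(537,285),(-48,-82,78)),("top",T(695,318),(-48,-178,78)),
 ("scene",S(30,235),(48,-178,78)),("scene",S(127,300),(48,-82,78)),("scene",S(187,210),(-48,-82,78)),
 ("top",T(62,32),(55,b,12)),("top",T(22,208),(-55,b,12)),("top",T(733,160),(55,b-410,12)),
 ("scene",S(20,268),(55,b-410,12)),("scene",S(463,555),(55,b,12)),("scene",S(530,450),(-55,b,12)),
 ("top",T(237,95),(31,cy+30,61)),("top",T(342,118),(31,cy-30,61)),("top",T(222,198),(-31,cy+30,61)),("top",T(328,220),(-31,cy-30,61)),
 ("scene",S(317,325),(-31,cy-30,61)),("scene",S(382,370),(-31,cy+30,61)),("scene",S(283,378),(31,cy-30,61)),("scene",S(349,423),(31,cy+30,61))]
def w(p,q): c,s=np.cos(p[2]),np.sin(p[2]);return np.array([p[0]+c*q[0]-s*q[1],p[1]+s*q[0]+c*q[1],q[2]])
def res(p): return np.concatenate([proj(n,w(p,q))-uv for n,uv,q in feats(p)]+[[(p[5]-108)/10,p[7]/.1]])
s=least_squares(res,[645,17,-.21,218,-130,110,60,0],loss="soft_l1");p=s.x
np.save("hold.npy",p)
if __name__=="__main__":
    print(np.round(p,3));print(np.round(res(p)[:-2].reshape(-1,2),1).tolist())
    print("cradle",w(p,(0,p[6],60)),"pivot",w(p,(0,p[4],98)))
    b,py,wz,cy,a=p[3:8]
    for n,(x,y,ww,hh,k) in {"top":(135,118,130,75,6),"scene":(228,190,137,140,4)}.items():
        im=cv2.imread(f"pics/br_{n}.png")
        def L(*qs):
            P=[(proj(n,w(p,q))-[x,y]+.5)*k for q in qs];cv2.polylines(im,[np.int32(P)],False,(0,0,255),1)
        L((-55,b,12),(55,b,12),(55,b-410,12),(-55,b-410,12),(-55,b,12))
        L((-48,-82,78),(48,-82,78),(48,-178,78),(-48,-178,78),(-48,-82,78))
        for yy in(26,34,-26,-34): L((-31,cy+yy,61),(-24,cy+yy,61),(0,cy+yy,36),(24,cy+yy,61),(31,cy+yy,61))
        kk=(-130*np.cos(.7-a),py-130*np.sin(.7-a))
        L((0,py,103),(*kk,103),(*kk,153));L((0,cy-87,60),(0,cy+87,60))
        cv2.imwrite(f"pics/ov2_{n}.png",im)
E
python3 fit2.py
```

```text
[ 6.44691e+02  1.08440e+01 -2.05000e-01  2.23438e+02 -1.28009e+02
  1.09014e+02  7.22300e+01  5.20000e-02]
[[0.2, 1.0], [-0.3, -0.2], [-0.4, 0.1], [0.4, 0.0], [1.4, 0.2], [-2.0, 0.2], [-0.5, 0.2], [-2.2, 0.6], [-1.0, 0.6], [1.5, -0.6], [-0.5, -0.1], [-0.4, 0.8], [1.4, 0.7], [-1.8, 1.2], [-0.1, 2.6], [0.6, -1.6], [0.2, -0.2], [-0.2, -0.7], [-1.1, 0.2], [-1.5, -0.1], [-0.2, -2.0], [0.7, -2.7], [-2.4, 0.9], [-1.6, 0.7]]
cradle [659.40557679  81.55842387  60.        ] pivot [ 618.61295002 -114.48075785   98.        ]
```

View pics/ov2_top.png

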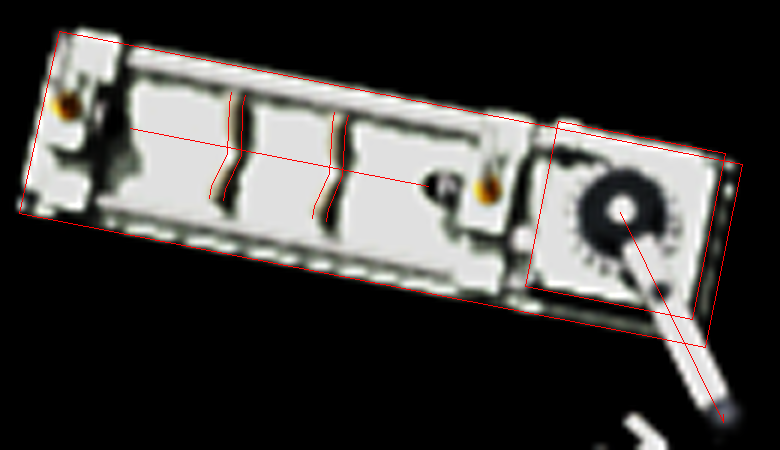

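View pics/ov2_scene.png

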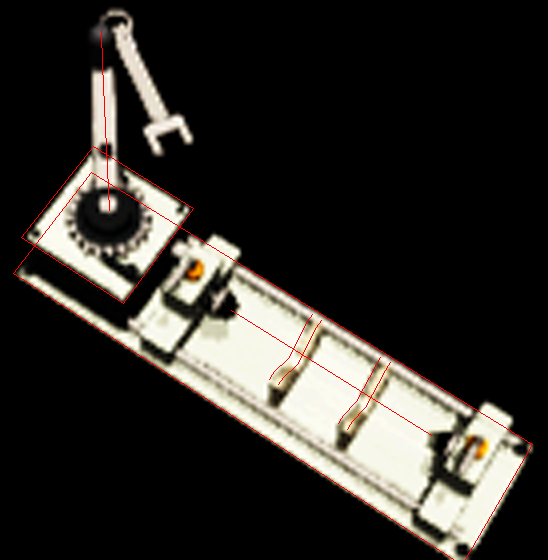

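```bash
python3 - <<'E'
import cv2,numpy as np
t=cv2.imread("pics/top0.png").min(axis=2).astype(float)
for c in list(range(30,512,30)):
    col=t[40:80,c-3:c+4].mean(1); i=np.argmin(np.diff(col)); print(c,40+i,np.round(col[i-2:i+4]).tolist())
E
```

```text
30 61 [182.0, 181.0, 161.0, 92.0, 39.0, 40.0]
60 61 [222.0, 217.0, 174.0, 92.0, 40.0, 41.0]
90 54 [133.0, 121.0, 108.0, 89.0, 76.0, 57.0]
120 60 [144.0, 143.0, 131.0, 85.0, 46.0, 40.0]
150 51 [87.0, 80.0, 72.0, 56.0, 43.0, 35.0]
180 60 [220.0, 207.0, 143.0, 71.0, 40.0, 42.0]
210 59 [225.0, 225.0, 206.0, 126.0, 54.0, 41.0]
240 59 [222.0, 221.0, 202.0, 113.0, 43.0, 43.0]
270 59 [208.0, 198.0, 157.0, 84.0, 42.0, 43.0]
300 45 [205.0, 192.0, 174.0, 153.0, 135.0, 120.0]
330 58 [150.0, 149.0, 135.0, 86.0, 46.0, 43.0]
360 52 [92.0, 79.0, 65.0, 50.0, 43.0, 36.0]
390 58 [220.0, 207.0, 144.0, 72.0, 43.0, 43.0]
420 57 [220.0, 220.0, 200.0, 123.0, 53.0, 38.0]
450 57 [217.0, 217.0, 195.0, 111.0, 42.0, 39.0]
480 57 [212.0, 201.0, 159.0, 88.0, 40.0, 41.0]
510 57 [208.0, 191.0, 133.0, 66.0, 39.0, 41.0]
```

The pose estimates agree: cartridge at about (562,-415), cradle at about (659,82), pivot at about (619,-114). Now to plan the grasp.

```bash
cat > plan.py <<'E'
from h import *
from scipy.spatial.transform import Rotation as R
# usage: plan.py x y z linedir_deg  (jaw axis direction as line in world xy, deg)
import sys
def tool():
    s=robot.state();q=s["orientation"];return s,R.from_quat([q[1],q[2],q[3],q[0]])
def plan(x,y,z,jaw=None):
    s,r=tool();M=r.as_matrix();d=M.T@(np.array([x,y,z])-s["eef_pos"])
    cur=np.degrees(np.arctan2(M[1,2],M[0,2]))
    t=0 if jaw is None else -(((jaw-cur)+90)%180-90)
    print("tcp",np.round(s["eef_pos"],1),"tooly",np.round(M[:,1],3),"jaw",round(cur,1),"t",round(s["clock"],2),"F",np.round(s["force"],1),"op",round(s["opening"],3))
    print("shift",np.round(d,1),"turn",round(t,1),"j6",np.round(s["joints"][5],2))
if __name__=="__main__":
    a=[float(v) for v in sys.argv[1:]];plan(*a)
E
python3 plan.py 562.4 -415.1 90 18.4; cat fit2.py | head -0
```

```text
tcp [ 284.1 -611.8  230.4] tooly [-0.001  0.001 -1.   ] jaw 114.9 t 0.1 F [0.2 0.1 0.2] op 1.001
shift [335.3 140.5  61. ] turn -83.5 j6 -0.29
```

```bash
python3 -m crank '[[[33,14,6,-8],[67,28,12,-16],[100,42,18,-25],[134,56,24,-33],[168,70,30,-42],[201,84,37,-50],[235,98,43,-58],[268,112,49,-67],[302,126,55,-75],[335,140,61,-83.5]]]' 1; python3 -m crank '[[[0,0,0,0],[0,0,0,0]]]' ; python3 plan.py 562.4 -415.1 2 18.4; python3 - <<'E'
from h import *
f=robot.grab_frame("scene");crop("scene",110,110,130,130,5,"g1",f)
E
```

```text
clock: 1.1
eef_pos: [563.3, -414.7, 90.3]
orientation: [0.412, -0.412, -0.575, 0.575]
force: [0.5, -0.4, 0.7]
opening: 1.0
clock: 1.3
eef_pos: [562.5, -414.9, 90.2]
orientation: [0.414, -0.413, -0.573, 0.574]
force: [-0.4, -0.0, 0.0]
opening: 1.001
tcp [ 562.5 -414.9   90.2] tooly [-0.002  0.001 -1.   ] jaw -161.6 t 1.3 F [-0.4 -0.   0. ] op 1.001
shift [-0.3 88.2 -0. ] turn 0.0 j6 0.68
```

View pics/g1.png

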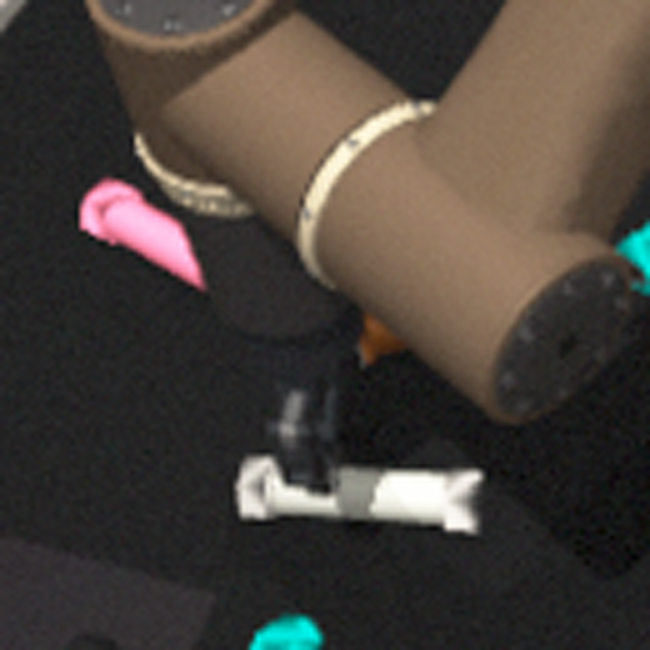

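The gripper hovers over the white tube with the jaws across it (tube at crop (360,495)). Descending and gripping.

```bash
python3 -m crank '[[[0,25,0,0],[0,50,0,0],[0,70,0,0],[0,80,0,0],[0,85,0,0],[0,88,0,0],[0,88,0,0]]]' 1; python3 -m crank '[[[0,0,0,0],[0,0,0,0],[0,0,0,0],[0,0,0,0],[0,0,0,0],[0,0,0,0],[0,0,0,0]]]' 0;  python3 plan.py 562.4 -415.1 2; python3 - <<'E'
from h import *
f=robot.grab_frame("scene");crop("scene",110,130,130,110,6,"g2",f)
E
```

```text
clock: 2.05
eef_pos: [562.7, -416.2, 4.0]
orientation: [-0.413, 0.414, 0.574, -0.573]
force: [0.9, 0.1, -0.4]
opening: 1.005
clock: 2.75
eef_pos: [562.8, -415.8, 4.0]
orientation: [-0.413, 0.414, 0.574, -0.574]
force: [-0.5, 1.4, 6.2]
opening: 0.38
tcp [ 562.8 -415.8    4. ] tooly [ 0.001 -0.    -1.   ] jaw -161.6 t 2.75 F [-0.5  1.4  6.2] op 0.38
shift [0.8 2.  0.2] turn 0 j6 0.68
```

View pics/g2.png

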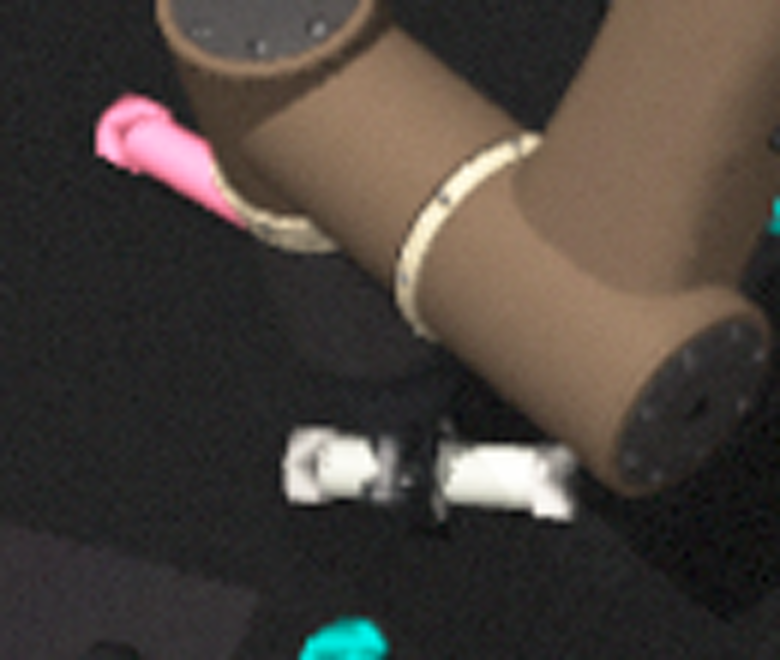

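Gripped (opening 0.38, about 32 mm). The finger sits a few mm left of mid-tube (finger about 412, tube middle about 430 in the crop). I'll lift, then measure the held cartridge.

```bash
python3 -m crank '[[[0,-15,0,0],[0,-45,0,0],[0,-90,0,0],[0,-126,0,0],[0,-126,0,0],[0,-126,0,0]]]';  python3 plan.py 659.4 81.6 130 -11.75; python3 - <<'E'
from h import *
f=robot.grab_frame("scene");cv2.imwrite("pics/s3.png",f[:,:,::-1]);crop("scene",110,130,130,110,6,"g3",f)
f=robot.grab_frame("top");cv2.imwrite("pics/t3.png",f[:,:,::-1]);crop("top",260,120,130,90,6,"g3t",f)
E
```

```text
clock: 3.4
eef_pos: [562.5, -415.6, 130.5]
orientation: [-0.413, 0.414, 0.574, -0.573]
force: [-0.6, 0.4, -4.9]
opening: 0.375
tcp [ 562.5 -415.6  130.5] tooly [ 0.002 -0.    -1.   ] jaw -161.6 t 3.4 F [-0.6  0.4 -4.9] op 0.375
shift [ 441.2    0.7 -248.8] turn 30.1 j6 0.68
```

View pics/g3.png

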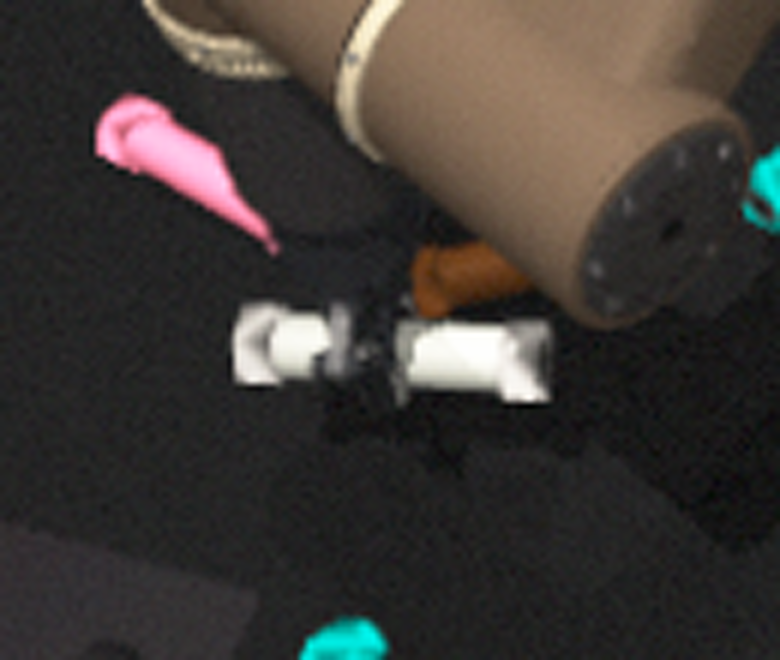

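View pics/g3t.png

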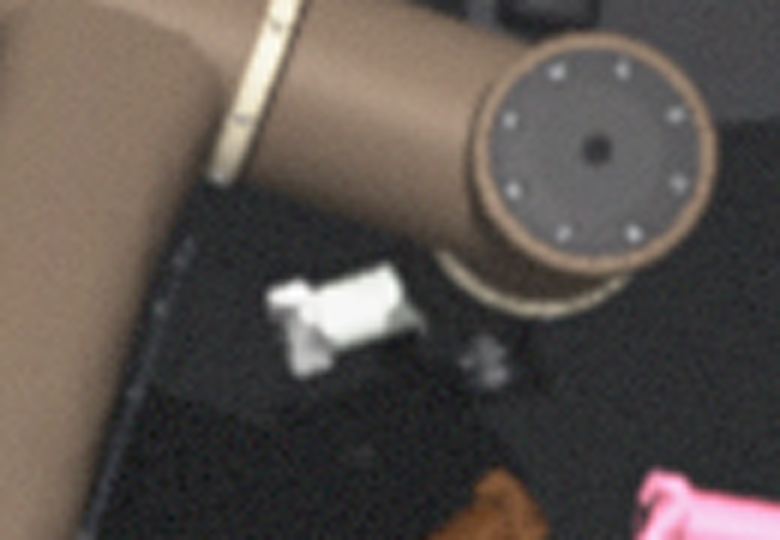

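```bash
python3 - <<'E'
from h import *
im=cv2.imread("pics/s3.png").min(axis=2)[175:200,140:210].astype(float)
prof=im.max(0);print(np.c_[np.arange(140,210),prof].astype(int)[[*range(4,16),*range(54,68)]].tolist())
th=np.radians(108.4);t=np.array([np.cos(th),np.sin(th),0]);n=np.array([-t[1],t[0],0]);
def ext(d,z):
    c=np.array([562.6,-415.7,z])+d*t;P=[]
    for y in(-80,-62,62,80):
        for k in range(6):
            a=np.radians(60*k);P.append(c+y*t+23.1*(n*np.cos(a)+[0,0,np.sin(a)]))
    U=np.array([proj("scene",q) for q in P]);return U.min(0),U.max(0)
for d in(-5,0,5,10): print(d,ext(d,146.5))
for im_,b in(("pics/s3.png",0),):pass
E
```

```text
[[144, 43], [145, 40], [146, 40], [147, 39], [148, 75], [149, 208], [150, 226], [151, 227], [152, 231], [153, 226], [154, 214], [155, 219], [194, 238], [195, 241], [196, 240], [197, 238], [198, 236], [199, 213], [200, 163], [201, 88], [202, 60], [203, 61], [204, 63], [205, 60], [206, 48], [207, 47]]
-5 (array([146.33939736, 180.74674889]), array([199.35441559, 196.48753588]))
0 (array([147.89735258, 180.83539693]), array([200.88057489, 196.57858513]))
5 (array([149.45596164, 180.92408184]), array([202.40735716, 196.66967188]))
10 (array([151.01522496, 181.01280363]), array([203.93476279, 196.76079616]))
```

Silhouette check: the cartridge is centred in the grip to about 1 mm. Moving to above the cradle, raised over the lever head.

```bash
python3 -m crank '[[[0,-30,0,0],[22,-60,-12,2],[66,-60,-37,6],[110,-60,-62,10],[154,-60,-87,13],[198,-60,-112,16],[243,-60,-137,20],[287,-60,-162,23],[331,-60,-187,27],[375,-60,-212,30]]]'; python3 -m crank '[[[44,0,0,0],[44,0,0,0],[44,0,0,0]]]' >/dev/null; python3 plan.py 659.4 81.6 110 -11.75
```

```text
clock: 4.5
eef_pos: [643.1, 3.3, 187.5]
orientation: [0.549, -0.548, -0.445, 0.447]
force: [0.5, -0.1, -3.0]
opening: 0.379
tcp [652.   45.7 187.1] tooly [-0.004 -0.001 -1.   ] jaw 168.5 t 4.8 F [-0.4 -1.1 -3.7] op 0.381
shift [36.8 77.1 -0.4] turn 0.3 j6 -0.57
```

```bash
python3 -m crank '[[[18,20,0,0],[37,50,0,0],[37,70,0,0],[37,77,0,0],[37,77,0,0],[37,77,0,0]]]' >/dev/null; python3 plan.py 659.4 81.6 44 -11.75;python3 - <<'E'
from h import *
f=robot.grab_frame("scene");cv2.imwrite("pics/s4.png",f[:,:,::-1]);crop("scene",228,170,150,140,5,"g4",f)
f=robot.grab_frame("top");cv2.imwrite("pics/t4.png",f[:,:,::-1]);crop("top",130,100,135,100,5.9,"g4t",f)
E
```

```text
tcp [660.8  79.9 113.1] tooly [ 0.001 -0.    -1.   ] jaw 168.4 t 5.4 F [ 0.7  0.3 -2.4] op 0.377
shift [ 1.4 69.1  1.8] turn 0.1 j6 -0.62
```

View pics/g4.png

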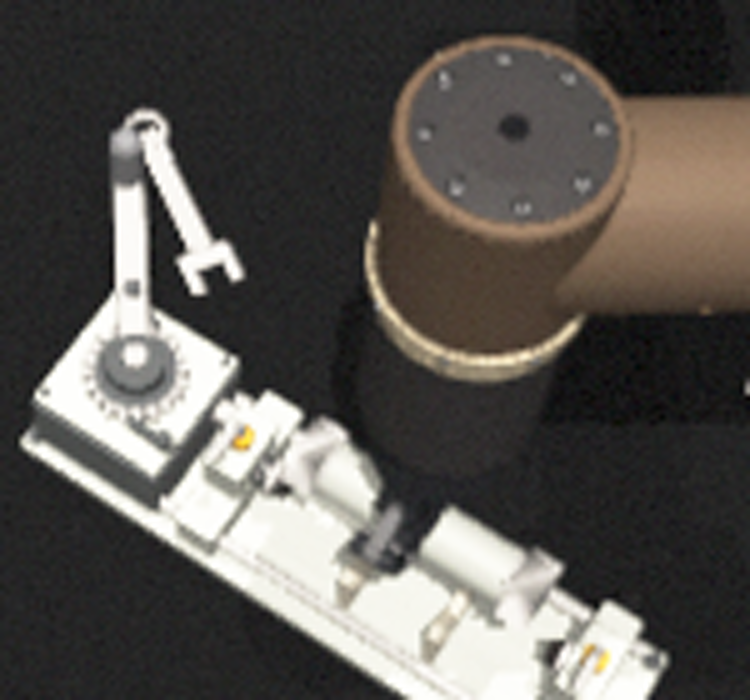

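View pics/g4t.png

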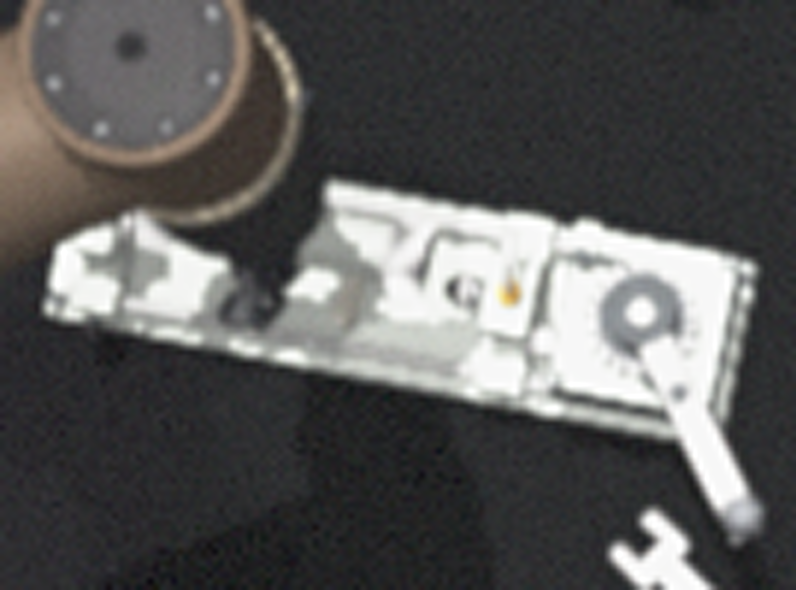

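Hovering above the V-blocks with the lever still at rest. Going lower for a finer check of the axial clearance.

```bash
python3 -m crank '[[[1,15,1,0],[1,30,1,0],[1,33,1,0],[1,33,1,0],[1,33,1,0]]]' >/dev/null; python3 plan.py 659.4 81.6 44 -11.75;python3 - <<'E'
from h import *
f=robot.grab_frame("scene");cv2.imwrite("pics/s5.png",f[:,:,::-1]);crop("scene",255,235,115,95,6.8,"g5",f)
E
```

```text
tcp [659.9  81.9  79.8] tooly [ 0.001 -0.    -1.   ] jaw 168.4 t 6.0 F [ 0.3  0.3 -2.4] op 0.379
shift [-0.4 35.8  0.5] turn 0.2 j6 -0.62
```

View pics/g5.png

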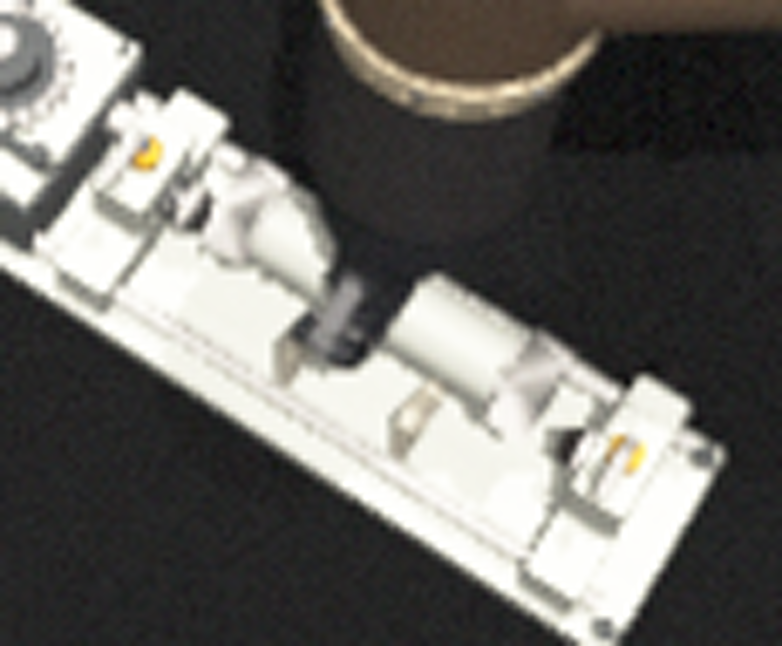

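```bash
cat > ovc.py <<'E'
from h import *
import sys
from fit2 import w,p
def draw(src,n,x,y,ww,hh,k,name,cz,ctr,off=0):
    im=cv2.resize(cv2.imread(src)[y:y+hh,x:x+ww],None,fx=k,fy=k,interpolation=cv2.INTER_CUBIC)
    yaw=p[2];t=np.array([-np.sin(yaw),np.cos(yaw),0]);nn=np.array([t[1],-t[0],0])
    def C(c,r,col):
        P=[(proj(n,c+r*(np.cos(a)*nn+np.sin(a)*np.array([0,0,1])))-[x,y]+.5)*k for a in np.linspace(0,6.283,25)]
        cv2.polylines(im,[np.int32(P)],False,col,1)
    c=np.array([*ctr,cz])
    for s in(-80,80): C(c+s*t,20,(0,0,255))
    for s in(-62,62): C(c+s*t,17,(255,0,255))
    cr=w(p,(0,p[6],60))
    for s in(-87,87,101): C(cr+s*t,12,(0,200,0))
    cv2.imwrite(f"pics/{name}.png",im)
E
python3 - <<'E'
from ovc import draw
draw("pics/s5.png","scene",255,235,115,95,6.8,"ov5",95.8,(659.9,81.9))
E
```

```text
(no output)
```

View pics/ov5.png

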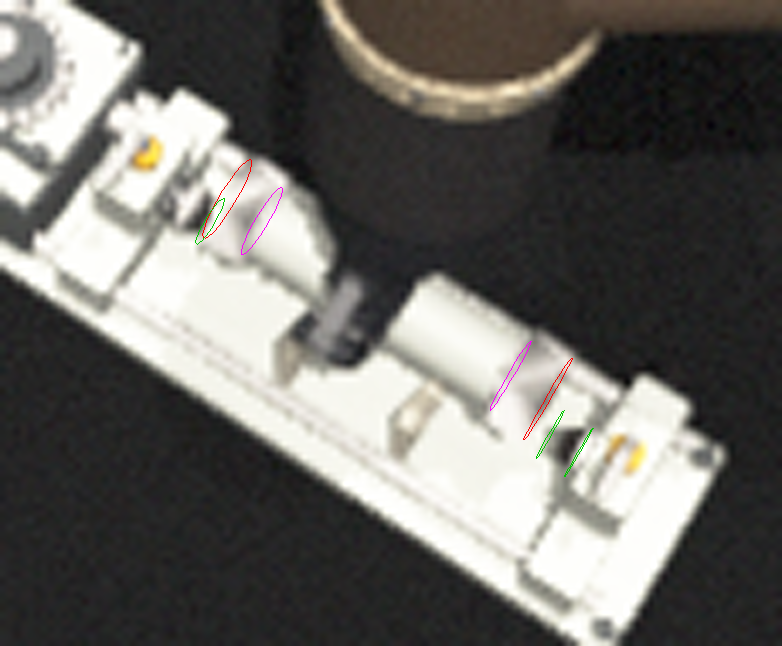

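The model overlay matches the held cartridge (cap junctions and ends). The nose tips appear at crop (210,222) and roughly (555,437), leaving clearance at both ends. Lowering into the Vs.

```bash
python3 -m crank '[[[0,10,0,0],[0,20,0,0],[0,26,0,0],[0,30,0,0],[0,32,0,0],[0,34,0,0],[0,34,0,0]]]'; python3 -m crank '[[[0,1,0,0],[0,2,0,0],[0,2,0,0]]]'
```

```text
clock: 6.75
eef_pos: [659.5, 82.0, 45.2]
orientation: [0.548, -0.548, -0.447, 0.447]
force: [0.3, 0.1, -3.3]
opening: 0.38
clock: 7.05
eef_pos: [659.8, 82.0, 44.4]
orientation: [-0.548, 0.548, 0.447, -0.447]
force: [-2.7, -0.1, 3.1]
opening: 0.38
```

Contact with the Vs (Fz went from -3 to +3 at the expected height). Releasing and retreating.

```bash
python3 -m crank '[[[0,0,0,0],[0,0,0,0],[0,0,0,0],[0,0,0,0]]]' 1; python3 -m crank '[[[0,-15,0,0],[0,-40,0,0],[0,-80,0,0],[0,-120,0,0],[0,-160,0,0],[0,-160,0,0]]]'; python3 - <<'E'
from h import *
f=robot.grab_frame("scene");cv2.imwrite("pics/s6.png",f[:,:,::-1]);crop("scene",255,235,115,95,6.8,"g6",f)
from ovc import draw
draw("pics/s6.png","scene",255,235,115,95,6.8,"ov6",60,(659.8,82))
E
```

```text
clock: 7.45
eef_pos: [659.7, 82.0, 43.4]
orientation: [-0.548, 0.548, 0.447, -0.447]
force: [-0.8, -0.4, 0.1]
opening: 1.0
clock: 8.05
eef_pos: [662.8, 82.5, 211.8]
orientation: [-0.546, 0.55, 0.451, -0.443]
force: [1.1, 0.1, 0.5]
opening: 0.995
```

View pics/ov6.png

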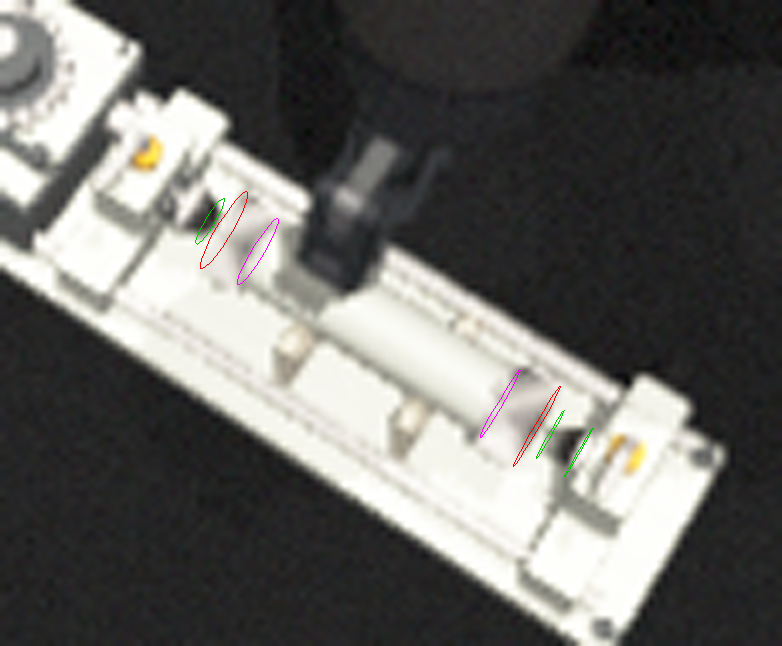

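The cartridge lies in both Vs, with caps clear of the noses. Now to locate the knob.

```bash
cat > lev.py <<'E'
from h import *
from fit2 import w,p,T,S
def knob(a,r=130): return w(p,(-r*np.cos(.7-a),p[4]-r*np.sin(.7-a),128))
# jaw tangential direction (motion for growing a): 
def tang(a):
    d=(knob(a+.01)-knob(a-.01));return np.degrees(np.arctan2(d[1],d[0]))
E
python3 - <<'E'
from lev import *
print(p[4],p[7])
for a in(0,.052,.7,1.4):print(a,knob(a),tang(a))
def tri(uvT,uvS):
    o1,d1=ray("top",*uvT);o2,d2=ray("scene",*uvS)
    A=np.c_[d1,-d2];s=np.linalg.lstsq(A,o2-o1,rcond=None)[0];a,b=o1+s[0]*d1,o2+s[1]*d2;return (a+b)/2,np.linalg.norm(a-b)
print("knob top",tri(T(722,408),S(102,32)),"pivot cap",tri(T(622,210),S(107,206)))
f=cv2.imread("pics/top0.png");a=cv2.resize(f[170:200,240:275],None,fx=16,fy=16,interpolation=cv2.INTER_CUBIC)
b=cv2.imread("pics/scene0.png");b=cv2.resize(b[185:215,238:273],None,fx=16,fy=16,interpolation=cv2.INTER_CUBIC)
cv2.imwrite("pics/kn.png",cv2.resize(np.vstack([np.hstack([a])])if 0 else np.hstack([a,b]),(800,343)))
E
python3 plan.py 510 -176 200
```

```text
-128.0087342409824 0.05172496445028657
0 [ 504.20735691 -176.21697304  128.        ] 118.35244619604778
0.052 [ 501.15316181 -170.18711434  128.        ] 115.37306566136849
0.7 [491.33916418 -87.99711312 128.        ] 78.24540053689142
1.4 [538.32982163 -12.23292513 128.        ] 38.13835487773443
knob top (array([ 503.90469692, -168.89413394,  156.53511802]), np.float64(1.714633863779391)) pivot cap (array([ 618.91194233, -115.68695079,  108.95274754]), np.float64(0.007351286936291151))
tcp [661.3  82.4 208.4] tooly [ 0.007  0.002 -1.   ] jaw 168.4 t 8.1 F [-0.3  0.2 -0.6] op 0.997
shift [-283.5    6.7   96.5] turn 0 j6 -0.62
```

View pics/kn.png

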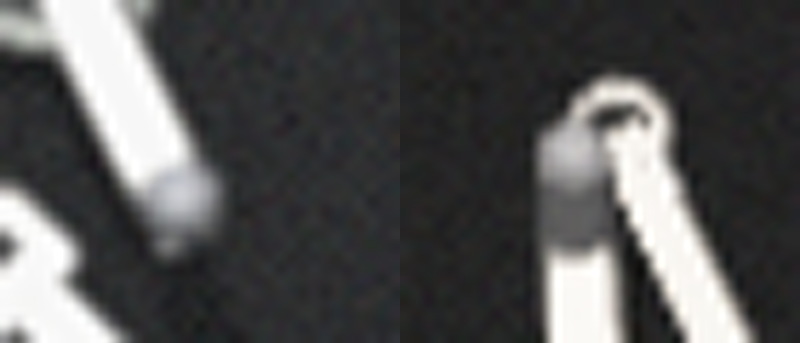

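```bash
python3 - <<'E'
from lev import *
print(atz("top",255.7,187.3,153),atz("scene",252.6,198.2,153))
E
```

```text
[ 498.99316235 -172.14877604  153.        ] [ 504.18207911 -169.72347459  153.        ]
```

```bash
python3 plan.py 501.5 -170.7 190 115.4; python3 -m crank '[[[-27,0,11,6],[-62,2,24,13],[-100,4,37,21],[-138,6,50,29],[-176,8,63,37],[-214,10,76,45],[-250,15,88,52],[-275,18,95,53],[-280,18,96,53],[-280,18,96,53]]]'; python3 plan.py 501.5 -170.7 110 115.4
```

```text
tcp [661.3  82.4 208.4] tooly [ 0.007  0.002 -1.   ] jaw 168.4 t 8.1 F [-0.3  0.2 -0.6] op 0.997
shift [-280.1   16.7  105.9] turn 53.0 j6 -0.62
clock: 9.1
eef_pos: [508.7, -173.8, 185.3]
orientation: [0.69, -0.69, -0.155, 0.155]
force: [0.8, 1.0, 1.1]
opening: 0.999
tcp [ 508.7 -173.8  185.3] tooly [-0. -0. -1.] jaw 115.3 t 9.1 F [0.8 1.  1.1] op 0.999
shift [-5.2 75.3  5.9] turn -0.1 j6 -1.16
```

```bash
python3 -m crank '[[[-5,0,6,0],[-5,10,6,0],[-5,35,6,0],[-5,55,6,0],[-5,70,6,0],[-5,75,6,0],[-5,75,6,0]]]'; python3 plan.py 501.5 -170.7 110 115.4; python3 - <<'E'
from h import *
f=robot.grab_frame("scene");cv2.imwrite("pics/s7.png",f[:,:,::-1]);crop("scene",225,160,70,60,10,"g7",f)
E
```

```text
clock: 9.8
eef_pos: [501.9, -169.2, 109.4]
orientation: [0.69, -0.69, -0.155, 0.157]
force: [-0.5, -0.1, 0.3]
opening: 0.997
tcp [ 501.9 -169.2  109.4] tooly [-0.002 -0.    -1.   ] jaw 115.5 t 9.8 F [-0.5 -0.1  0.3] op 0.997
shift [-1.  -0.6 -1.2] turn 0.1 j6 -1.17
```

View pics/g7.png

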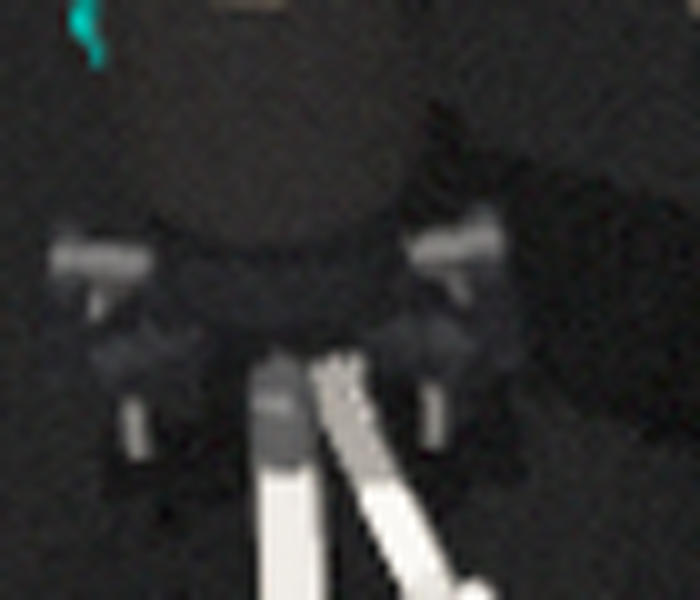

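The knob (282,410) sits midway between the open finger tips (135 and 432). I'll cage it loosely, without clamping, and start the first click.

```bash
cat > lv.py <<'E'
from h import *
from plan import tool
piv=np.array([618.7,-115.]);k0=np.array([501.5,-170.7])
def st():
    s,r=tool();M=r.as_matrix();d=s["eef_pos"][:2]-piv;d0=k0-piv
    a=-(np.arctan2(d[1],d[0])-np.arctan2(d0[1],d0[0]));a=(a+np.pi)%(2*np.pi)-np.pi
    F=s["force"];th=np.arctan2(d[1],d[0]);tg=np.array([np.sin(th),-np.cos(th)]);rad=np.array([np.cos(th),np.sin(th)])
    jaw=np.degrees(np.arctan2(M[1,2],M[0,2]));tang=np.degrees(np.arctan2(tg[1],tg[0]))
    print("tcp ang %.3f r %.1f z %.1f jaw-tang %.1f Ft %.1f Fr %.1f Fz %.1f t %.2f op %.3f j6 %.2f"%(a,np.linalg.norm(d),s["eef_pos"][2],jaw-tang,F[:2]@tg,F[:2]@rad,F[2],s["clock"],s["opening"],s["joints"][5]))
if __name__=="__main__": st()
E
python3 -m crank '[[[0,0,0,0],[0,0,0,0],[0,0,0,0],[0,0,0,0]]]' 0.32 >/dev/null; python3 lv.py
python3 -m crank '[[[0.4,9.7,4.3,0]]]' >/dev/null 2>&1 <<< "" ; python3 lv.py
```

```text
tcp ang 0.003 r 128.7 z 110.7 jaw-tang 0.2 Ft 0.5 Fr -0.1 Fz -1.3 t 10.25 op 0.334 j6 -1.17
tcp ang 0.032 r 127.6 z 101.6 jaw-tang 1.8 Ft -2.1 Fr 0.4 Fz 0.6 t 10.35 op 0.319 j6 -1.18
```

I put the shift in the wrong column there and dropped 9 mm; contact force stayed small (0.6 N). Going back up to z = 110, then correct arc rows with x, 0, z, turn.

```bash
python3 -m crank '[[[0,-9,0,2],[0,-9,0,2]]]' >/dev/null; python3 lv.py
python3 -m crank '[[[0.2,0,7,3],[1,0,16,7],[2.4,0,25,11],[4.6,0,34,15]]]' >/dev/null; python3 lv.py
python3 -m crank '[[[0.2,0,7,3],[0.9,0,15,6.6],[1.7,0,21,9.3]]]' >/dev/null; python3 lv.py
```

```text
tcp ang 0.038 r 128.3 z 109.6 jaw-tang 0.2 Ft -0.5 Fr -0.6 Fz 0.2 t 10.55 op 0.322 j6 -1.22
tcp ang 0.305 r 128.4 z 109.5 jaw-tang 0.4 Ft -1.6 Fr -0.7 Fz 1.3 t 10.95 op 0.322 j6 -1.55
tcp ang 0.471 r 128.6 z 109.4 jaw-tang 0.6 Ft -3.2 Fr -1.1 Fz -0.5 t 11.25 op 0.318 j6 -1.76
```

```bash

python3 -m crank '[[[0.2,0,9,4],[1.2,0,18,8],[2.4,0,25,11]]]' >/dev/null; python3 lv.py
python3 -m crank '[[[0.2,0,7,3],[0.6,0,12,5.3],[1,0,16,7]]]' >/dev/null; python3 lv.py
python3 - <<'E'
from h import *
f=robot.grab_frame("scene");cv2.imwrite("pics/s8.png",f[:,:,::-1]);crop("scene",225,170,145,150,4.5,"g8",f)
E
```

```text
tcp ang 0.666 r 128.9 z 109.3 jaw-tang 0.8 Ft -2.5 Fr -1.3 Fz 0.3 t 11.55 op 0.319 j6 -2.00
tcp ang 0.790 r 129.1 z 109.3 jaw-tang 0.9 Ft -2.4 Fr -1.5 Fz 0.9 t 11.85 op 0.318 j6 -2.15
```

View pics/g8.png

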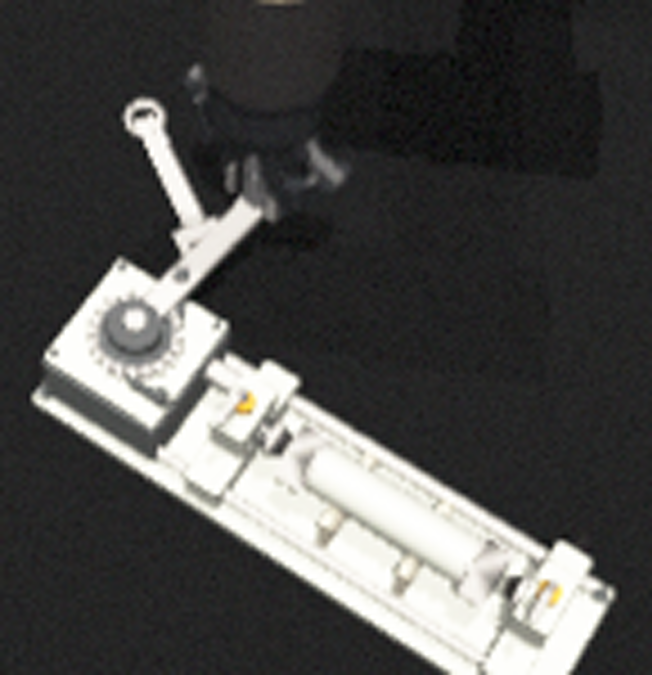

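The lever moves cleanly and the cartridge is seated. Two clicks done with no added force. Continuing to clicks 3 and 4.

```bash

python3 -m crank '[[[0.2,0,8,3],[0.9,0,16,6],[1.7,0,22,8]]]' >/dev/null; python3 lv.py
python3 -m crank '[[[0.2,0,6,2],[0.6,0,12,4],[1,0,16,6]]]' >/dev/null; python3 lv.py
python3 -m crank '[[[0.2,0,7,2],[0.7,0,14,5],[1.6,0,21,7]]]' >/dev/null; python3 lv.py
```

```text
tcp ang 0.958 r 129.9 z 109.2 jaw-tang 2.5 Ft -1.4 Fr -1.6 Fz 2.1 t 12.20 op 0.317 j6 -2.33
tcp ang 1.081 r 130.5 z 109.2 jaw-tang 3.6 Ft -2.6 Fr -1.8 Fz 0.8 t 12.50 op 0.320 j6 -2.45
tcp ang 1.235 r 131.9 z 109.0 jaw-tang 5.4 Ft -4.3 Fr -4.0 Fz 0.0 t 12.80 op 0.320 j6 -2.60
```

```bash

python3 -m crank '[[[1.5,0,7,2],[2.8,0,12,4]]]' >/dev/null; python3 lv.py
python3 -m crank '[[[0.5,0,4,2],[0.8,0,6,3],[0.8,0,6,3]]]' >/dev/null; python3 lv.py;python3 - <<'E'
from h import *
f=robot.grab_frame("scene");cv2.imwrite("pics/s9.png",f[:,:,::-1]);crop("scene",255,235,115,95,6.8,"g9",f);crop("scene",225,170,90,100,6,"g9b",f)
E
```

```text
tcp ang 1.324 r 131.7 z 108.6 jaw-tang 6.5 Ft -5.8 Fr 1.5 Fz 2.0 t 13.00 op 0.316 j6 -2.68
tcp ang 1.368 r 131.6 z 108.6 jaw-tang 6.1 Ft -5.1 Fr 0.4 Fz 1.7 t 13.30 op 0.319 j6 -2.73
```

View pics/g9.png

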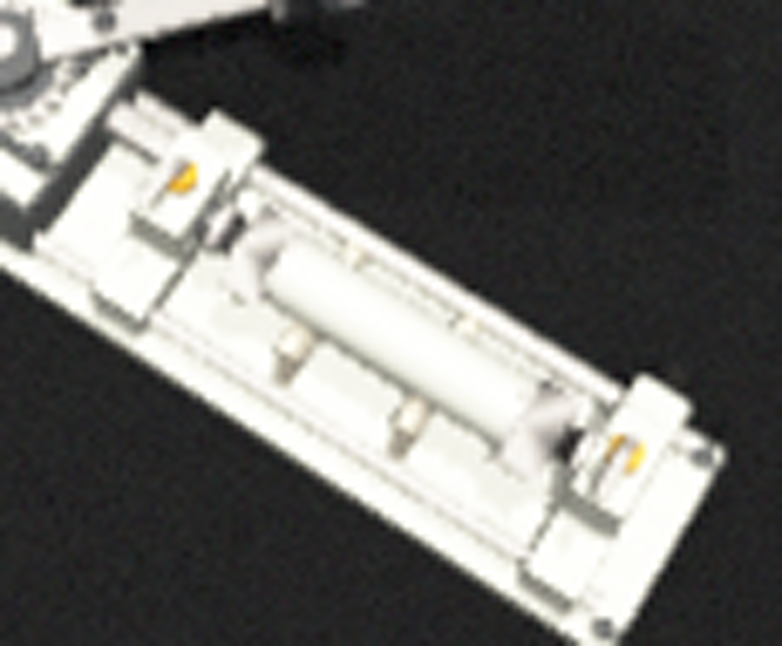

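View pics/g9b.png

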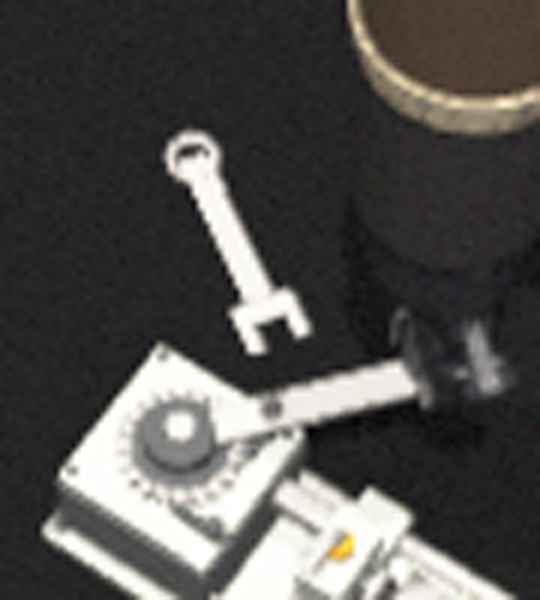

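The nose carriage has advanced about four clicks, and the far cap now meets the tailstock nose at (565,440). The lever load has begun to rise (2.5 → 5–6 N), so grip seems to begin in click 4. A small nudge will make sure click 4 is caught, then I return.

```bash

python3 -m crank '[[[0.2,0,1.5,0.5],[0.4,0,3,1]]]' >/dev/null; python3 lv.py
python3 -m crank '[[[0.4,0,-6,-3],[0.6,0,-15,-7],[2,0,-25,-11],[4,0,-36,-16]]]' >/dev/null; python3 lv.py
```

```text
tcp ang 1.369 r 131.5 z 108.4 jaw-tang 5.2 Ft -17.3 Fr -1.7 Fz 8.7 t 13.55 op 0.322 j6 -2.75
tcp ang 1.128 r 127.6 z 109.3 jaw-tang 7.6 Ft 2.2 Fr 1.2 Fz 0.3 t 13.95 op 0.321 j6 -2.43
```

The lever reached its far stop (17 N), so click 4 is certainly caught. Computing return rows.

```bash
cat > arc.py <<'E'
# arc.py: list suggested rows from current pose for target tcp angles
from lv import *
import sys
def arc(angs,r=130,out=None):
    s,R_=tool();M=R_.as_matrix();d0=k0-piv;b=np.arctan2(d0[1],d0[0])
    jaw=np.degrees(np.arctan2(M[1,2],M[0,2]))
    for a in angs:
        th=b-a;P=piv+r*np.array([np.cos(th),np.sin(th)]);v=M.T@(np.array([*P,110])-s["eef_pos"])
        tang=np.degrees(np.arctan2(-np.cos(th),np.sin(th)));t=-((tang-jaw+180)%360-180)
        print("%.2f: %.1f %.1f %.1f turn %.1f"%(a,*v,t))
st();arc([float(x) for x in sys.argv[1:]])
E
python3 arc.py 1.0 .86 .72 .58 .44 .3 .2 .13 .08
```

```text
tcp ang 1.128 r 127.6 z 109.3 jaw-tang 7.6 Ft 2.2 Fr 1.2 Fz 0.3 t 13.95 op 0.321 j6 -2.43
1.00: -3.5 -0.7 -16.3 turn 0.2
0.86: -2.3 -0.7 -34.4 turn -7.8
0.72: 1.4 -0.7 -52.2 turn -15.8
0.58: 7.5 -0.8 -69.3 turn -23.8
0.44: 16.0 -0.8 -85.4 turn -31.8
0.30: 26.7 -0.8 -100.2 turn -39.9
0.20: 35.5 -0.8 -109.7 turn -45.6
0.13: 42.2 -0.8 -115.8 turn -49.6
0.08: 47.3 -0.8 -119.9 turn -52.5
```

```bash

python3 -m crank '[[[-3.5,0,-16,0],[-2.3,0,-34,-8],[1.4,0,-52,-16],[7.5,0,-69,-24],[16,0,-85,-32],[27,0,-100,-40],[35.5,0,-110,-46],[42,0,-116,-50],[42,0,-116,-50]]]' >/dev/null; python3 arc.py .1 .05 .02 0 -.02 -.05; python3 - <<'E'
from h import *
f=robot.grab_frame("scene");cv2.imwrite("pics/s10.png",f[:,:,::-1]);crop("scene",225,170,145,150,4.5,"g10",f);crop("scene",255,235,115,95,6.8,"g10b",f)
E
```

```text
tcp ang 0.124 r 131.6 z 109.4 jaw-tang -0.3 Ft -0.4 Fr -0.4 Fz 0.4 t 14.85 op 0.322 j6 -1.33
0.10: 1.6 -0.6 -3.2 turn -1.7
0.05: 2.0 -0.6 -9.7 turn -4.6
0.02: 2.3 -0.6 -13.5 turn -6.3
0.00: 2.7 -0.6 -16.1 turn -7.4
-0.02: 3.0 -0.6 -18.7 turn -8.6
-0.05: 3.7 -0.6 -22.6 turn -10.3
```

View pics/g10b.png

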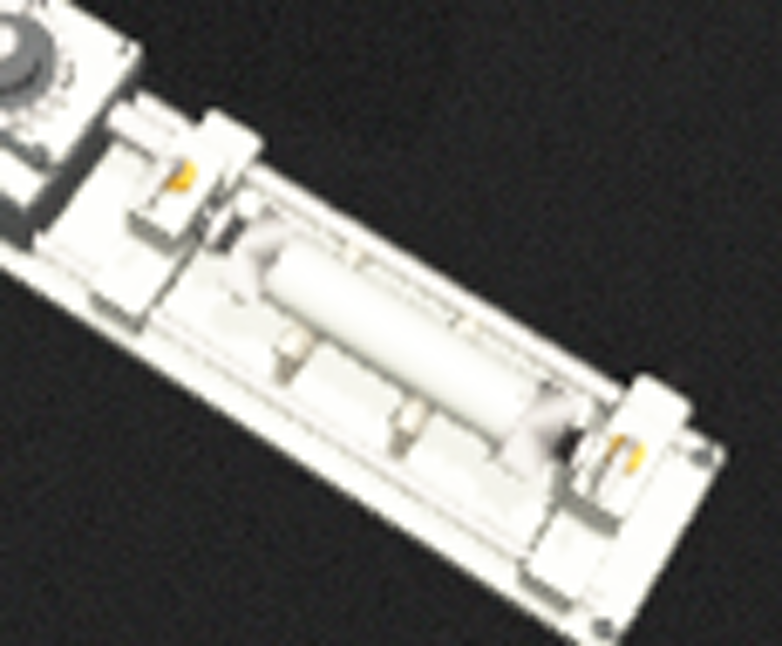

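View pics/g10.png

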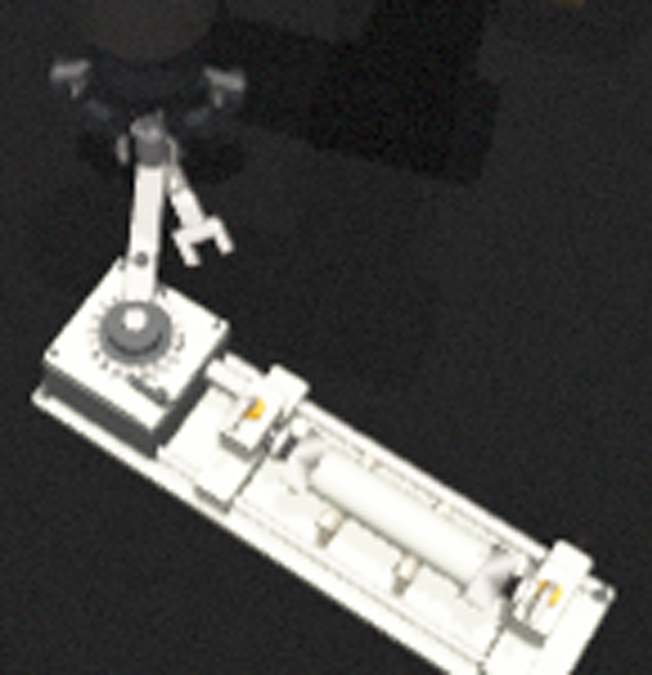

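The pawl holds the carriage at click 4. Finishing the swing to the rest stop.

```bash

python3 -m crank '[[[1.6,0,-4,-2],[1.8,0,-8,-4],[2.2,0,-11,-5],[2.3,0,-13,-6]]]' >/dev/null; python3 lv.py;
python3 -m crank '[[[0,0,-2,-1],[0.2,0,-4,-2],[0.2,0,-5,-2]]]' >/dev/null; python3 lv.py
```

```text
tcp ang 0.033 r 129.7 z 109.4 jaw-tang 0.5 Ft 1.2 Fr 1.2 Fz -0.5 t 15.30 op 0.319 j6 -1.20
tcp ang -0.009 r 129.1 z 109.6 jaw-tang 0.2 Ft 0.6 Fr 0.3 Fz -0.4 t 15.60 op 0.321 j6 -1.16
```

```bash

python3 -m crank '[[[0,0,-1.5,0],[0,0,-3,-1],[0,0,-3,-1]]]' >/dev/null; python3 lv.py;
python3 -m crank '[[[0,0,-1,0],[0,0,-2,0],[0,0,-2,0]]]' >/dev/null; python3 lv.py
```

```text
tcp ang -0.034 r 128.9 z 109.7 jaw-tang -0.2 Ft -0.5 Fr -0.2 Fz -0.4 t 15.90 op 0.321 j6 -1.13
tcp ang -0.048 r 129.2 z 109.6 jaw-tang -1.1 Ft -0.2 Fr 0.2 Fz 0.2 t 16.20 op 0.319 j6 -1.13
```

```bash

python3 -m crank '[[[0,0,-1.5,-0.5],[0,0,-3,-1],[0,0,-3,-1]]]' >/dev/null; python3 lv.py;
python3 -m crank '[[[0,0,-1,0],[0,0,-2,0],[0,0,-2,0]]]' >/dev/null; python3 lv.py
```

```text
tcp ang -0.065 r 129.1 z 109.6 jaw-tang -1.0 Ft 6.3 Fr -1.8 Fz 3.2 t 16.50 op 0.324 j6 -1.11
tcp ang -0.066 r 129.2 z 109.5 jaw-tang -1.1 Ft 18.1 Fr -3.5 Fz 9.0 t 16.80 op 0.319 j6 -1.10
```

Rest stop felt (18 N). Calibrated: lever ≈ tcp angle + 0.03 when pushing forward, so clicks fall at tcp 0.34, 0.66, 0.97 and 1.29. Second stroke, with force samples inside click 5:

```bash
python3 -m crank '[[[0,0,4,0],[0,0,6,1],[0,0,6,1]]]' >/dev/null; python3 arc.py 0 .06 .12 .17 .22
```

```text
tcp ang -0.040 r 129.3 z 109.6 jaw-tang -0.6 Ft -0.6 Fr 0.4 Fz -0.1 t 17.10 op 0.320 j6 -1.13
0.00: -0.7 -0.4 5.1 turn 1.7
0.06: -0.2 -0.4 12.9 turn 5.1
0.12: 0.7 -0.4 20.7 turn 8.5
0.17: 1.8 -0.4 27.1 turn 11.4
0.22: 3.3 -0.4 33.4 turn 14.3
```

```bash
python3 -m crank '[[[-0.5,0,5,2],[-0.2,0,13,5],[0.7,0,21,9]]]' >/dev/null; python3 lv.py
python3 -m crank '[[[0,0,4,2],[0.4,0,8,4]]]' >/dev/null; python3 lv.py
python3 -m crank '[[[0,0,4,2],[0.4,0,8,4]]]' >/dev/null; python3 lv.py
python3 -m crank '[[[0,0,4,2],[0.4,0,8,4]]]' >/dev/null; python3 lv.py
python3 -m crank '[[[0,0,4,2],[0.4,0,8,4]]]' >/dev/null; python3 lv.py
```

```text
tcp ang 0.116 r 129.8 z 109.6 jaw-tang -0.8 Ft -4.7 Fr -1.6 Fz -3.0 t 17.40 op 0.322 j6 -1.33
tcp ang 0.177 r 129.7 z 109.6 jaw-tang -1.2 Ft -6.9 Fr 0.4 Fz -2.4 t 17.60 op 0.317 j6 -1.42
tcp ang 0.237 r 129.6 z 109.6 jaw-tang -1.8 Ft -6.5 Fr 0.5 Fz -2.9 t 17.80 op 0.317 j6 -1.50
tcp ang 0.298 r 129.5 z 109.6 jaw-tang -2.3 Ft -8.0 Fr 1.0 Fz -0.7 t 18.00 op 0.322 j6 -1.59
tcp ang 0.359 r 129.5 z 109.6 jaw-tang -2.8 Ft -8.6 Fr 2.3 Fz 0.2 t 18.20 op 0.322 j6 -1.68
```

Force rises from 4.7 to 8.6 N across click 5, about 4 N per click as specified. So first grip was in click 4, about 0.7 of a click in (roughly 25 N). Two more clicks is the target: click 6 at tcp 0.66, stopping near 0.74.

```bash
python3 arc.py .43 .5 .57 .64 .7 .74
```

```text
tcp ang 0.359 r 129.5 z 109.6 jaw-tang -2.8 Ft -8.6 Fr 2.3 Fz 0.2 t 18.20 op 0.322 j6 -1.68
0.43: -0.7 -0.4 9.2 turn 1.2
0.50: -0.2 -0.4 18.3 turn 5.2
0.57: 1.0 -0.5 27.3 turn 9.3
0.64: 2.8 -0.5 36.2 turn 13.3
0.70: 4.8 -0.5 43.8 turn 16.7
0.74: 6.4 -0.5 48.7 turn 19.0
```

```bash
python3 -m crank '[[[-0.4,0,5,1],[-0.5,0,10,2]]]' >/dev/null; python3 lv.py
python3 -m crank '[[[0,0,5,2],[0.5,0,10,4]]]' >/dev/null; python3 lv.py
python3 -m crank '[[[0.3,0,5,2.5],[0.8,0,10,5]]]' >/dev/null; python3 lv.py; 
python3 -m crank '[[[0.3,0,5,2.5],[0.8,0,10,5]]]' >/dev/null; python3 arc.py .68 .72 .75
```

```text
tcp ang 0.435 r 130.2 z 109.6 jaw-tang -0.5 Ft -9.4 Fr 1.0 Fz 0.4 t 18.40 op 0.323 j6 -1.73
tcp ang 0.510 r 130.2 z 109.6 jaw-tang -0.2 Ft -10.6 Fr 2.1 Fz 1.3 t 18.60 op 0.321 j6 -1.82
tcp ang 0.585 r 130.2 z 109.5 jaw-tang -0.9 Ft -11.6 Fr 1.1 Fz 2.0 t 18.80 op 0.322 j6 -1.93
tcp ang 0.660 r 130.0 z 109.5 jaw-tang -1.6 Ft -13.0 Fr 2.3 Fz 4.4 t 19.00 op 0.322 j6 -2.04
0.68: -0.0 -0.5 2.6 turn -0.5
0.72: 0.0 -0.6 7.8 turn 1.8
0.75: 0.2 -0.6 11.7 turn 3.5
```

```bash
python3 -m crank '[[[0,0,4,1],[0.1,0,8,2],[0.2,0,11,3],[0.2,0,11,3]]]' >/dev/null; python3 lv.py
python3 -m crank '[[[0,0,-5,-2],[0.3,0,-10,-4]]]' >/dev/null; python3 arc.py .55 .42 .3 .2 .1 .04 0 -.04; python3 - <<'E'
from h import *
f=robot.grab_frame("scene");cv2.imwrite("pics/s11.png",f[:,:,::-1]);crop("scene",255,235,115,95,6.8,"g11",f)
E
```

```text
tcp ang 0.743 r 130.5 z 109.5 jaw-tang 0.2 Ft -11.9 Fr 2.6 Fz 6.6 t 19.40 op 0.321 j6 -2.11
tcp ang 0.670 r 130.2 z 109.4 jaw-tang 0.2 Ft -5.0 Fr 3.3 Fz 1.8 t 19.60 op 0.319 j6 -2.02
0.55: 1.1 -0.6 -15.6 turn -6.7
0.42: 4.2 -0.5 -32.2 turn -14.2
0.30: 8.9 -0.5 -47.1 turn -21.1
0.20: 14.2 -0.5 -59.0 turn -26.8
0.10: 20.6 -0.5 -70.3 turn -32.5
0.04: 25.0 -0.5 -76.7 turn -36.0
0.00: 28.1 -0.5 -80.9 turn -38.3
-0.04: 31.4 -0.5 -84.9 turn -40.5
```

View pics/g11.png

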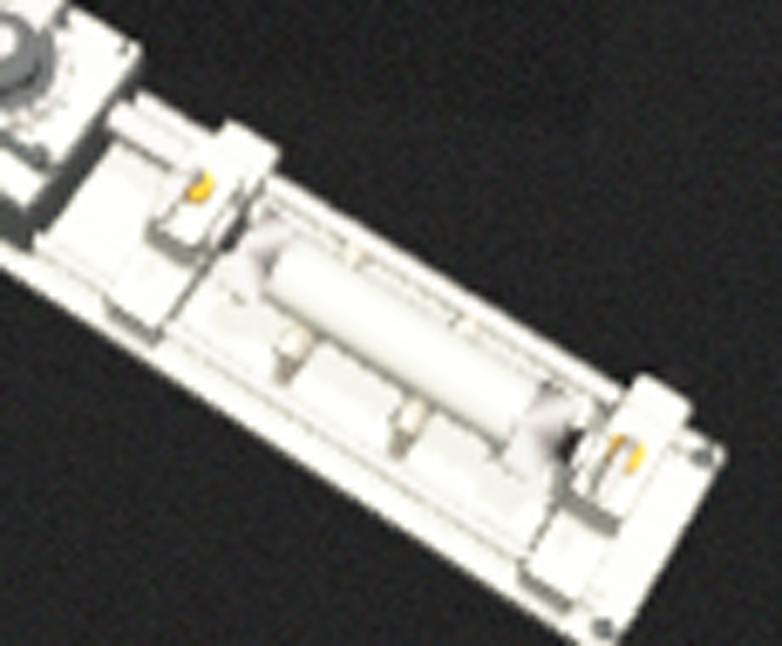

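The carriage has moved two more clicks toward an unmoved cartridge, so the spring is compressed. Swinging the lever back to rest.

```bash
python3 -m crank '[[[1,0,-15,-6],[4,0,-32,-14],[9,0,-47,-21],[14,0,-59,-27],[20,0,-70,-32],[25,0,-77,-36],[28,0,-81,-38],[31,0,-85,-40],[31,0,-85,-40]]]' >/dev/null; python3 lv.py; python3 -m crank '[[[0,0,-1.5,-0.5],[0,0,-3,-1],[0,0,-3,-1]]]' >/dev/null; python3 lv.py
```

```text
tcp ang -0.038 r 128.0 z 109.5 jaw-tang -0.5 Ft -0.2 Fr -0.9 Fz -0.5 t 20.55 op 0.320 j6 -1.13
tcp ang -0.057 r 127.9 z 109.6 jaw-tang -0.5 Ft -0.4 Fr -0.5 Fz 0.7 t 20.85 op 0.322 j6 -1.11
```

```bash
python3 -m crank '[[[0,0,-1,0],[0,0,-2,-0.5],[0,0,-2,-0.5]]]' >/dev/null; python3 lv.py; python3 -m crank '[[[0,0,-1,0],[0,0,-1.5,0],[0,0,-1.5,0]]]' >/dev/null; python3 lv.py
```

```text
tcp ang -0.065 r 127.9 z 109.6 jaw-tang -0.5 Ft 5.8 Fr -1.1 Fz 3.3 t 21.15 op 0.323 j6 -1.10
tcp ang -0.066 r 128.0 z 109.5 jaw-tang -0.6 Ft 14.5 Fr -2.8 Fz 6.8 t 21.45 op 0.322 j6 -1.10
```

At the rest stop (14.5 N). Unloading, opening and lifting off.

```bash
python3 -m crank '[[[0,0,2.5,0],[0,0,4.5,0],[0,0,4.5,0]]]' >/dev/null; python3 lv.py; python3 -m crank '[[[0,0,0,0],[0,0,0,0],[0,0,0,0],[0,0,0,0]]]' 0.8 >/dev/null; python3 lv.py; python3 -m crank '[[[0,-15,0,0],[0,-40,0,0],[0,-80,0,0],[-30,-110,0,0],[-70,-120,-20,0],[-110,-120,-50,0],[-110,-120,-90,0],[-110,-120,-120,0],[-110,-120,-120,0]]]' ; python3 - <<'E'
from h import *
f=robot.grab_frame("scene");cv2.imwrite("pics/s12.png",f[:,:,::-1]);crop("scene",225,170,145,150,4.5,"g12",f)
g=robot.grab_frame("top");cv2.imwrite("pics/t12.png",g[:,:,::-1])
x,y=240,170;a=cv2.resize(g[110:210,130:265],None,fx=5.9,fy=5.9,interpolation=cv2.INTER_CUBIC);cv2.imwrite("pics/g12t.png",a[:,:,::-1])
E
```

```text
tcp ang -0.048 r 128.0 z 109.7 jaw-tang 0.5 Ft -0.3 Fr -0.3 Fz -0.3 t 21.75 op 0.318 j6 -1.10
tcp ang -0.049 r 128.0 z 109.6 jaw-tang 0.4 Ft -0.5 Fr 0.2 Fz -0.5 t 22.15 op 0.798 j6 -1.10
clock: 23.05
eef_pos: [467.6, -336.3, 228.8]
orientation: [-0.685, 0.685, 0.174, -0.174]
force: [-1.4, -0.0, -0.0]
opening: 0.804
```

View pics/g12.png

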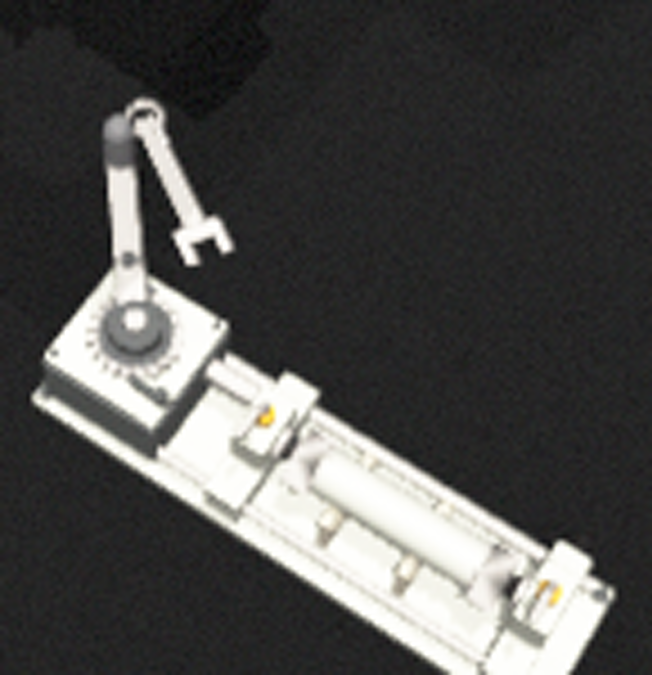

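View pics/g12t.png

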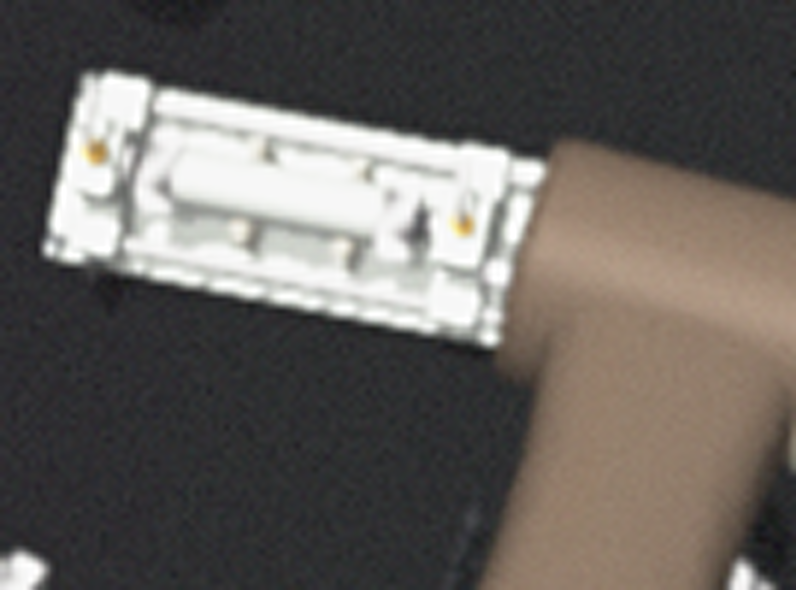

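View pics/s12.png

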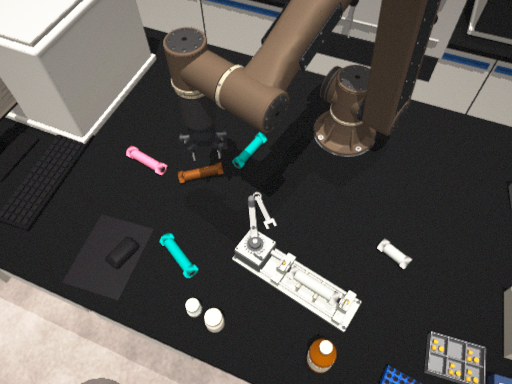

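The cartridge is seated in both Vs between the noses. The lever is at its rest stop with its knob at crop (119,140), and the wrench and spare have not moved. The arm is clear, so I'm handing in.

```bash
python3 -c "
from rig import robot
print(robot.hand_in())"
```

```text
the job is handed in; nothing more can be done
None
```

I laid the long white cartridge in both V-blocks, let go of it, and ratcheted the holder six clicks. That is two clicks past the first grip, and the lever is back at its rest stop. The job was handed in at about 23 s.

**Grip:** lever force began to rise during click 4, then went from about 5 to 9 N over click 5 and to about 13 N over click 6. I estimate a clamp force of about 95 N, inferred from lever force because there is no direct reading.

**Final checks:** the last pictures show the cartridge seated between both noses. The carriage moved about two more clicks while the cartridge stayed put. I felt the lever's rest stop at about 14 N before unloading. The wrench and the shorter cartridge look unmoved, and the gripper is well clear.

**What went wrong or disagreed:**
- **Mistyped row:** at the start of the first stroke the tool dipped 9 mm. It stayed off the lever, with only 0.6 N of vertical force, and I corrected it at once.
- **Lever start angle:** the lever did not start fully at rest, but about 0.05 rad from the stop by my fit. I re-referenced the clicks to the stops I felt at both ends.
- **Image fit:** the holder fit left residuals of up to about 2.5 pixels. They did not affect the placing.

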